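# Find the slack scraper clip on the wax bench

## Task

One of the two spring clips on the bench's tool rail has gone slack. Pull the scraper out of the clip it sits in, push it fully home in the other clip and pull it out again, without forcing the clips, and feel which of the two grips it less. Then leave the scraper fully home in the firmer clip, with that clip still on the rail, put the slack clip in the tin, and leave the other things where they lie.

Things in the scene. Friction and masses are not known exactly. Their poses are not given: they have to be found in the camera images.
- rail: Elm batten fixed upright on the bench: 20 mm thick (x), 340 long (y), 70 high, a 14 mm high stop on top at each end. Origin: middle of its underside; x away from the robot, y to the left along it. The two clips sit on it 75 mm left and right of its middle; the scraper starts in the left (+y) one, the right one is empty.
- clip_1: One of two like black spring clips straddling the rail; looks, names and places do not tell which is slack. Origin: underside of its saddle, on the rail's top over the middle of its thickness; x into the clip, z up, jaws towards -x. 30 mm wide (y), legs to 42 mm below the origin, jaws from x = -17 to -64 mm. 95 g; 0.75 mm play either side of the rail; slides along it, lifts straight off.
- clip_2: The other clip, same in shape and size. Drawing the scraper out takes 2 to 12 N: the firm clip about three times the slack one. Pushing it in takes up to about twice the drawing force. More than 40 N between a clip and the rail is forcing it.
- clip_1_stop (a point): clip_1's back stop, where the middle of the nose rests when fully home: 17 mm towards -x of the clip's origin and 21 below; axes as the clip's. Jaws 30 mm tall about this height: fixed one on +y (inner face y = +2.5 mm), sprung one on -y, 3 mm apart when empty. The flared mouth, 47 mm towards -x of here, is open from y = -8 to +9 mm (empty) and guides the nose in.
- clip_2_stop (a point): The same point of clip_2. The scraper is clear of a clip once its nose is 55 mm from this point.
- clip_1_block (a point): Middle of the finger block on top of clip_1 by which it is lifted: 14 mm (x) by 30 (y), from 6 to 32 mm above the clip's origin, this point 20 mm above it; axes as the clip's.
- clip_2_block (a point): The same point of clip_2.
- clip_1_jaw: clip_1's sprung steel jaw, turning on an upright pin; origin on the pin, 21 mm towards -x and 7 towards -y of the clip's origin, at its height. It presses the blade with a steel roll 21 mm ahead of the pin: above 5 N in the firm clip, below 5 N in the slack one.
- clip_2_jaw: The same jaw of clip_2.
- scraper: Grey acrylic scraper on edge: blade 100 mm long (x), 5 thick (y), 44 high (z), black ribbed grip at its rear end. 28 to 44 g. Origin: middle of the nose, the short upright edge in the clip; x from grip to nose. It starts 0 to 6 mm short of home, level within 3 degrees, its middle about 49 mm above the bench.
- scraper_grip (a point): Middle of the scraper's grip, 89 mm behind the nose; axes as the scraper's. The grip is 22 mm long (x), 10 thick (y) and 44 high (z).
- tin: Open steel tin fixed on the bench at the left, 170 mm (x) by 130 (y), 38 high, walls and floor 3 mm. Origin: middle of its underside.
- brush: Bystander: white nylon roto brush head standing on end, 72 mm across, 100 high. Origin: middle of its underside.
- groove_tool: Bystander: groove tool lying flat behind the rail, wooden handle and brass wheel, 140 mm long, 21 high. Origin: on the bench under it.
- edge_stone: Bystander: grey rubber edge stone, 65 x 26 x 18 mm. Origin: middle of its underside.
- pole_grip: Bystander: aluminium ski pole grip lying flat, 160 mm long, 30 high. Origin: on the bench under the grip's middle.
There are look-alikes about, which are no part of the job. What is shaped like the tin but green is not meant.

How it is judged:
By the outcome, as a careful person would: the job done as asked, in the order asked, and still so for the second after the job is handed in, with the robot touching nothing.
It also fails if it takes over 72 s, if anything falls off the work surface, if the arm or the gripper's body presses on something with over 40 N, if the wrist force passes 120 N, or if a joint passes its speed limit or range.

## Robot

A 6-joint arm with a two-finger parallel gripper is mounted at the origin on the work surface. World frame = base frame: x ahead of the robot, y to its left, z up, the work surface at z = 0. Lengths are in m, angles in rad, forces in N, time in s.
With the tool pointing down it reaches from about 0.3 to 0.875 m from the base axis. Payload 6.4 kg.
Tool frame: the origin (TCP) lies at the very end of the fingers, on their centre line; the grasp point (between the pads) lies 19 mm behind it (ctrl.tcp_to_grasp is the distance from the TCP to the grasp point, in m); z points along the fingers, y is the direction in which the jaws open and shut (so a half turn about z gives the same grasp; the last joint's range is limited). The gripper opens to 85 mm and grips with 20 to 120 N. Pads are 22 mm wide; open, the fingers measure 114 mm over their backs; the gripper's body (76 mm by 85 mm) begins 54 mm behind the grasp point. The pads swing forward as they close: fully open they stand 13 mm farther back than shut.
Start: joints at [1.018, 0.181, 1.607, -0, 1.354, -0.206], TCP at [0.195, 0.541, 0.231] pointing down, gripper open.
Joint ranges: [-2.99, 2.99], [-0.89, 2.07], [0.3, 2.58], [-1.14, 4.28], [0, 2.63], [-3.12, 3.12]. Speed limits (rad/s): [2.57, 2.57, 3.01, 3.14, 3.14, 3.14].

## Interface

Orientations are given as a unit quaternion [w, x, y, z].
In Python, from bench import ctrl gives the robot as it stands. The module is installed in compiled form; this text tells all that it offers.
- The arm moves only by the tool drive_tool, never from a script. Its argument "deltas" is a list of rows, each an object with "slide": the shift along the tool's x, y, z as a fraction of full scale, a list of three; "delta_rot": the turn, a rotation vector about the tool's x, y, z as a fraction of full scale, a list of three; "hand": the opening, from 0 (shut) to 1 (fully open). In form: [{"slide": [tx, ty, tz], "delta_rot": [wx, wy, wz], "hand": hand}, ...]. A call has exactly 5 rows; each row shifts and turns the commanded pose from where the row before left it, along the tool's axes as they then stand; what a row does not reach is not made up. Full scale, the value 1, is 50 mm for a shift and 180 degrees for a turn. A row lasts 1/8 s, in which the tool goes at most 62.5 mm and 10.7 degrees, less where a joint would pass 70% of its speed; a pose out of reach is approached as far as the arm can. A call with a number of a shift or a turn outside -1 to 1 is refused whole. A call with a gripper value outside its range is refused whole. The fingers move at their own pace and stop on an object; the grip force is fixed at half the most. Time passes only in rows, so rows that do not move let the fingers close, or fill a call up. It gives the time, the measured TCP pose, the force and the opening at its end, in the units of the state.
- ctrl.get_obs(): the state, without advancing time (a new reading comes with each control period).
- ctrl.camera(name): name is "side" or "top"; returns a dict with "frame" (400x640x3 uint8, red, green, blue), "mtx" (3x3 intrinsics, pixels), "R" (3x3) and "t" (3): a world point X has camera coordinates R X + t. Camera axes: x right, y down, z forward; pixel columns grow to the right and rows downward; lengths in m; the calibration is good to about 2 mm. A picture is of the moment at which its call begins. There is no depth.
- ctrl.hand_in(): hands the job in, once; it reports no verdict.
The state is a dict: "time_s": time; "q": joint angles; "dq": joint speeds; "joint_efforts": joint torques, N m; "eef_pos": TCP position; "eef_rot": TCP orientation; "wrist_force": force on the tool from outside, world axes, zero at the start; "torque": the same for the moment, N m; "opening": opening from 0.0 (shut) to 1.0 (fully open).
Only numpy, scipy, OpenCV 4.12 (cv2) and the standard library are available. Lean on these libraries where they do the work, as an engineer would, in place of code of your own. Each camera call takes 0.05 s, during which the arm holds its last target.

## Working session

There is one attempt and no reset: what is moved stays moved. The work goes in short steps, Python scripts to look and compute and a tool call to move; the robot and the scene stay as the last step left them, time stands still between calls to the robot, and variables do not carry over. Pictures are saved under pics/ and viewed, and the job is handed in when it is done.

Besides the shell and the picture viewer there is one more tool, called as name(argument=value, ...) on one line, values as JSON. drive_tool: Moves the arm, as the interface text tells. Its arguments: {"type":"object","properties":{"deltas":{"type":"array","items":{"type":"object","properties":{"slide":{"type":"array","items":{"type":"number"}},"delta_rot":{"type":"array","items":{"type":"number"}},"hand":{"type":"number"}}}}},"required":["deltas"]}

```bash
mkdir -p pics
python3 - <<'E'
from bench import ctrl
import cv2,numpy as np
o=ctrl.get_obs();print(o)
print(ctrl.tcp_to_grasp)
for n in ("side","top"):
    c=ctrl.camera(n);cv2.imwrite(f"pics/{n}0.png",c["frame"][:,:,::-1])
    print(n,c["mtx"],c["R"],c["t"], -np.array(c["R"]).T@np.array(c["t"]))
    np.savez(f"{n}.npz",K=c["mtx"],R=c["R"],t=c["t"])
E
```

```text
{'time_s': 0.0, 'q': array([ 1.01773199e+00,  1.81536363e-01,  1.60801413e+00,  7.97866018e-06,
        1.35378265e+00, -2.06286822e-01]), 'dq': array([ 0.00046598,  0.00012343, -0.00148423, -0.00139736,  0.00209626,
       -0.00010354]), 'joint_efforts': array([ 1.20366029e-03, -4.44870615e+01, -3.51336157e+01, -2.78956722e-04,
        9.00539366e-03, -3.36524046e-06]), 'eef_pos': array([0.19510381, 0.54030366, 0.23038382]), 'eef_rot': array([-3.26146957e-04,  1.72522061e-01,  9.85005270e-01, -8.06826494e-04]), 'wrist_force': array([-0.42867495, -0.23549609,  0.24689621]), 'torque': array([0.00759185, 0.00298968, 0.006384  ]), 'opening': 0.996050687366388}
0.0187
side [[374.43183003   0.         319.12673676]
 [  0.         374.43183003 204.87770209]
 [  0.           0.           1.        ]] [[ 0.90545956 -0.42435664 -0.00802662]
 [-0.24809908 -0.5138414  -0.82122704]
 [ 0.34436874  0.74557928 -0.5705451 ]] [-0.45702084  0.18758685  0.830385  ] [ 0.17439538 -0.71666779  0.62415516]
top [[363.37860717   0.         319.38809323]
 [  0.         363.37860717 194.28449101]
 [  0.           0.           1.        ]] [[-0.01167305 -0.99968083  0.02240465]
 [-0.99795362  0.01023831 -0.06311691]
 [ 0.06286738 -0.02309556 -0.99775462]] [-0.02756149  0.47637652  1.01991308] [ 0.41096068 -0.00887452  1.04830791]
```

View pics/side0.png

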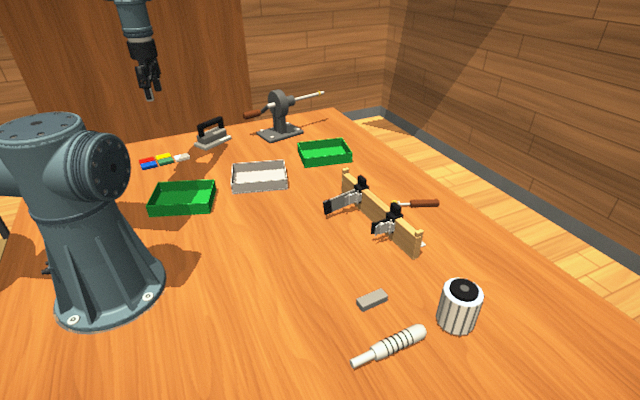

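View pics/top0.png

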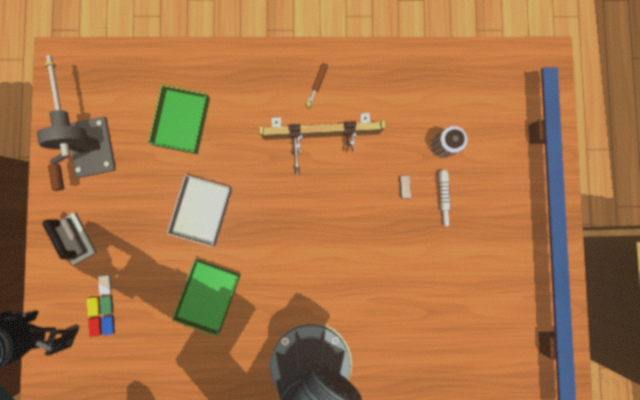

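The side view shows the rail running from (345,175) to (418,245), with the scraper's grip near (330,205). In the top view the rail runs from (262,130) to (383,125), the scraper from (296,130) to (297,172), the empty clip is at (350,135) and the grey tin at (200,210). I'll zoom in next.

Run:
```python
import cv2
a=cv2.imread("pics/side0.png");b=cv2.imread("pics/top0.png")
cv2.imwrite("pics/side0z.png",cv2.resize(a[150:270,310:450],None,fx=5,fy=5,interpolation=cv2.INTER_CUBIC))
cv2.imwrite("pics/top0z.png",cv2.resize(b[100:190,250:400],None,fx=5.3,fy=5.3,interpolation=cv2.INTER_CUBIC))
cv2.imwrite("pics/tin0z.png",cv2.resize(b[165:255,160:240],None,fx=5,fy=5,interpolation=cv2.INTER_CUBIC))
```

```text
(no output)
```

View pics/side0z.png

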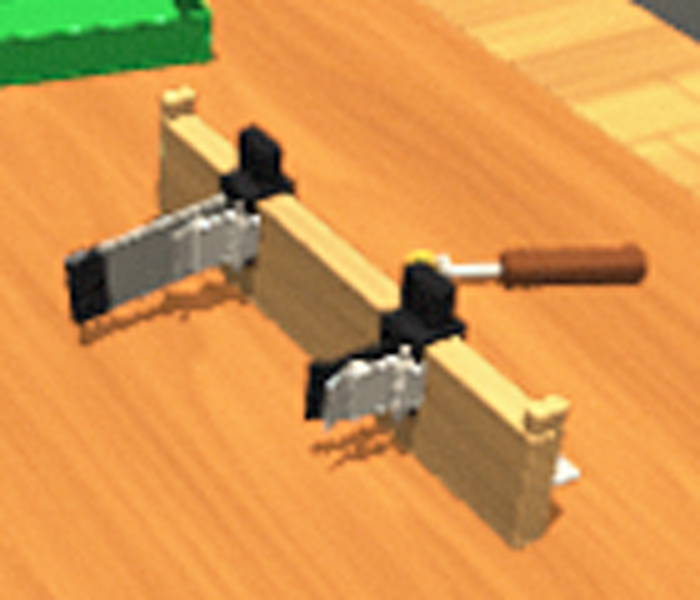

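View pics/top0z.png

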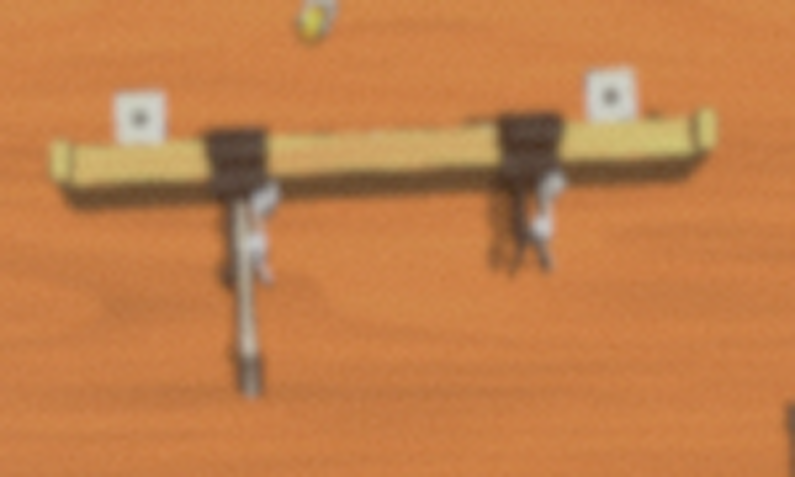

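View pics/tin0z.png

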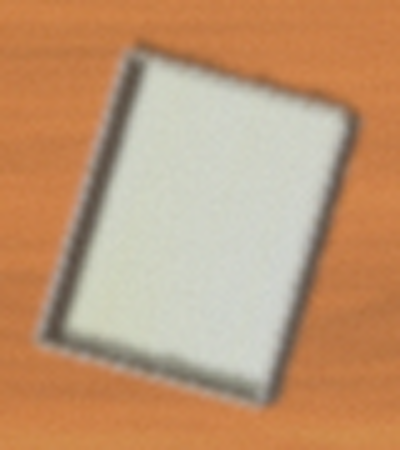

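```bash
cat > h.py <<'E'
import numpy as np
C={n:np.load(f"{n}.npz") for n in("side","top")}
def proj(n,X):
    c=C[n];p=(c["R"]@np.atleast_2d(X).T).T+c["t"];p=p@c["K"].T;return p[:,:2]/p[:,2:]
def ray(n,uv,z):
    c=C[n];o=-c["R"].T@c["t"];d=c["R"].T@np.linalg.inv(c["K"])@np.array([*uv,1.]);return o+d*(z-o[2])/d[2]
def tz(u,v):return (u/5.3+250-.4,v/5.3+100-.4)
def sz(u,v):return (u/5+310-.4,v/5+150-.4)
E
python3 - <<'E'
from h import *
from scipy.optimize import least_squares
L=[("top",(-.01,.17,.084),tz(53,183)),("top",(.01,.17,.084),tz(50,142)),("top",(.01,-.17,.084),tz(714,108)),("top",(-.01,-.17,.084),tz(714,148)),
("side",(-.01,-.17,0),sz(518,548)),("side",(.01,-.17,0),sz(556,518)),("side",(-.01,.17,.084),sz(162,97))]
def T(p,l):
    c,s=np.cos(p[2]),np.sin(p[2]);return np.array([p[0]+c*l[0]-s*l[1],p[1]+s*l[0]+c*l[1],l[2]])
for sel in("top","side",None):
    M=[m for m in L if sel is None or m[0]==sel]
    f=lambda p:np.concatenate([proj(n,T(p,l))[0]-uv for n,l,uv in M])
    r=least_squares(f,[.6,0,0]);print(sel,r.x,np.degrees(r.x[2]),np.round(r.fun,1))
p=r.x;np.save("rail.npy",p)
def inv(X):
    c,s=np.cos(p[2]),np.sin(p[2]);d=X[:2]-p[:2];return c*d[0]+s*d[1],-s*d[0]+c*d[1]
for nm,uv,z in [("gripRear",tz(250,392),.071),("gripfront",tz(247,352),.071),("bladefront",tz(240,205),.071)]:
    X=ray("top",uv,z);print(nm,X,inv(X))
for nm,y in(("L",.075),("R",-.075)):
    print(nm,T(p,(0,y,.09)))
# overlays
import cv2
im={n:cv2.imread(f"pics/{n}0.png") for n in C}
for n,(x0,y0,x1,y1,s) in {"top":(250,100,400,190,5.3),"side":(310,150,450,270,5)}.items():
    a=cv2.resize(im[n][y0:y1,x0:x1],None,fx=s,fy=s,interpolation=cv2.INTER_CUBIC)
    def d(l,col):
        q=(proj(n,T(p,l))[0]+.4-[x0,y0])*s;cv2.circle(a,tuple(np.int32(q)),3,col,-1)
    for y in(.17,-.17):
        for x in(.01,-.01):
            for z in(0,.084):d((x,y,z),(255,0,0))
    for yc in(.075,-.075):
        for y in(.015,-.015):
            for x in(.007,-.007):
                for z in(.076,.102):d((x,yc+y,z),(0,255,0))
        for z in(.034,.064): d((-.017,yc,z),(0,0,255));d((-.064,yc+.009,z),(0,0,255));d((-.064,yc-.008,z),(0,0,255))
    cv2.imwrite(f"pics/ov_{n}.png",a)
X=[ray("top",(np.array(q)/5+[160,165]-.4),.038) for q in((135,45),(357,108),(268,404),(38,340))]
print(np.array(X),np.mean(X,0),[np.linalg.norm(X[i]-X[i-1]) for i in range(4)])
E
```

```text
top [ 0.65315051 -0.04063253  0.04664985] 2.6728394494964034 [-0.6 -0.2 -0.4  0.2  0.3  0.1  0.8 -0.2]
side [ 0.66195144 -0.03431922  0.06098333] 3.4940874235197192 [ 0.8 -1.3 -0.4  2.  -0.5 -1.4]
None [ 0.65594461 -0.03945587  0.05650676] 3.2375988801290743 [-1.  -0.6 -0.9 -0.2 -0.3 -1.5  0.3 -1.8 -0.2  0.9 -1.3  4.2 -1.2 -0.2]
gripRear [0.52925644 0.02896431 0.071     ] (np.float64(-0.12262182183416433), np.float64(0.07546590000162974))
gripfront [0.54979939 0.03033449 0.071     ] (np.float64(-0.10203427883942369), np.float64(0.07567369934335134))
bladefront [0.62573589 0.03333893 0.071     ] (np.float64(-0.026049303225680807), np.float64(0.07438470081775769))
L [0.65170886 0.03542443 0.09      ]
R [ 0.66018037 -0.11433616  0.09      ]
[[0.53588401 0.33546938 0.038     ]
 [0.49961658 0.21283116 0.038     ]
 [0.33706979 0.26083443 0.038     ]
 [0.3736191  0.38642624 0.038     ]] [0.43654737 0.2988903  0.038     ] [np.float64(0.1700779297472626), np.float64(0.12788847341237064), np.float64(0.16948679131462605), np.float64(0.1308019640230268)]
```

View pics/ov_top.png

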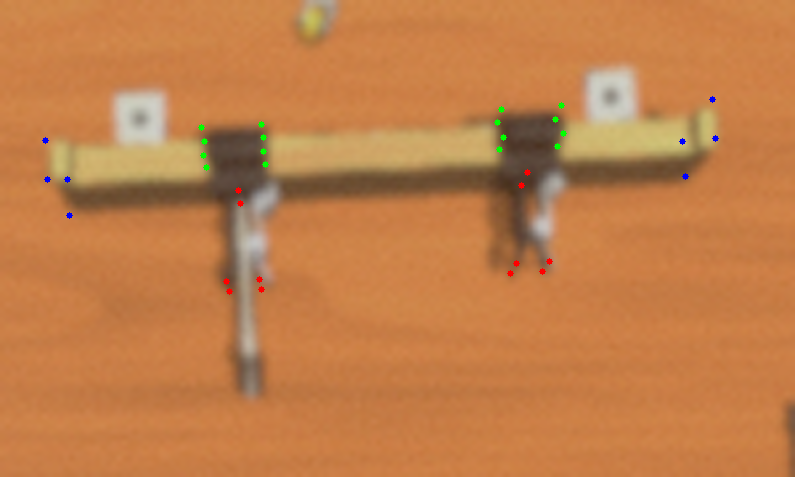

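View pics/ov_side.png

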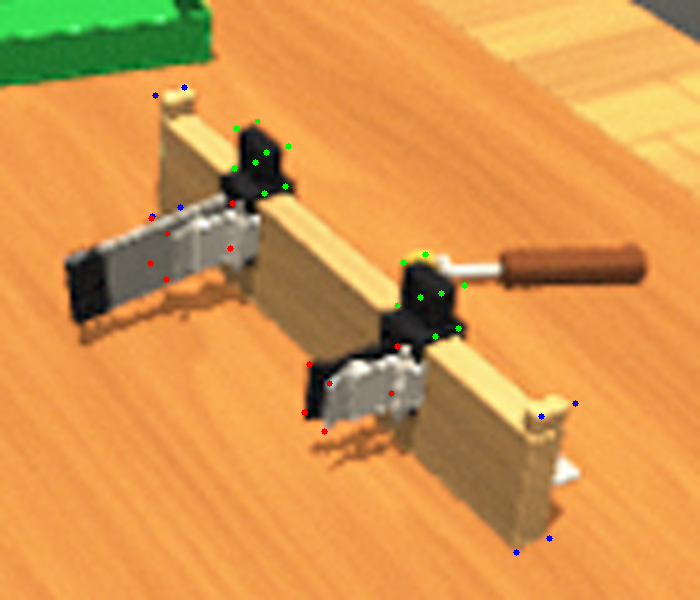

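```bash
cat > ov.py <<'E'
from h import *
import cv2,sys
def T(p,l):
    c,s=np.cos(p[2]),np.sin(p[2]);return np.array([p[0]+c*l[0]-s*l[1],p[1]+s*l[0]+c*l[1],l[2]])
def ov(p,tag,src="0"):
  for n,(x0,y0,x1,y1,s) in {"top":(250,100,400,190,5.3),"side":(310,150,450,270,5)}.items():
    a=cv2.resize(cv2.imread(f"pics/{n}{src}.png")[y0:y1,x0:x1],None,fx=s,fy=s,interpolation=cv2.INTER_CUBIC)
    def d(l,col):
        q=(proj(n,T(p,l))[0]+.5-[x0,y0])*s;cv2.circle(a,tuple(np.int32(q)),2,col,-1)
    for y in(.17,-.17):
        for x in(.01,-.01):
            for z in(0,.084):d((x,y,z),(255,0,0))
    for yc in(.075,-.075):
        for y in(.015,-.015):
            for x in(.007,-.007):
                for z in(.076,.102):d((x,yc+y,z),(0,255,0))
        for z in(.034,.064): d((-.017,yc,z),(0,0,255));d((-.064,yc+.009,z),(0,0,255));d((-.064,yc-.008,z),(0,0,255))
    cv2.imwrite(f"pics/ov_{n}{tag}.png",a)
E
python3 -c "
from ov import *
ov([.6533,-.0406,.0467],'b')
a=cv2.imread('pics/ov_topb.png');b=cv2.imread('pics/ov_sideb.png')
cv2.imwrite('pics/ovb.png',np.vstack([cv2.resize(a,(500,300)),cv2.resize(b[60:],(500,386))])[:600])"
```

```text
(no output)
```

View pics/ov_sideb.png

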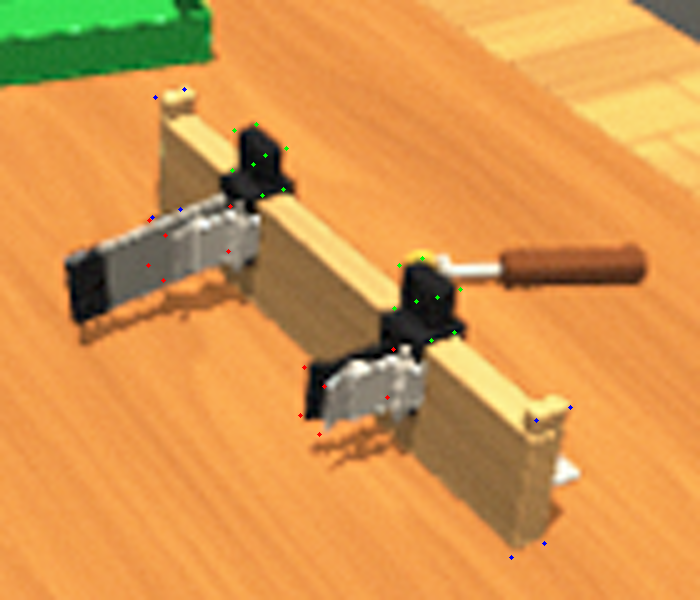

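View pics/ov_topb.png

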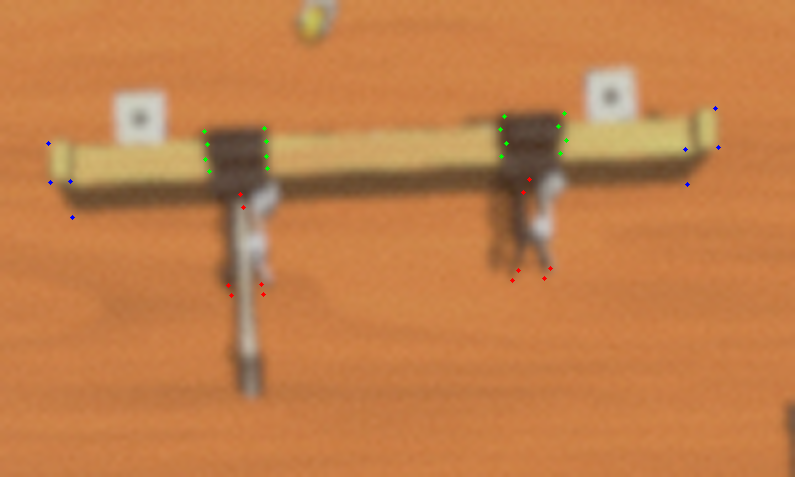

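Run:
```python
from h import *
def rayy(n,uv,y):
    c=C[n];o=-c["R"].T@c["t"];d=c["R"].T@np.linalg.inv(c["K"])@np.array([*uv,1.]);return o+d*(y-o[1])/d[1]
for nm,uv,y in(("rear top",(68,260),.024),("rear bot",(80,322),.024),("gripfront top -y",(101,248),.025),("gripfront bot",(107,310),.025),("blade top near clip",(222,197),.031)):
    print(nm,rayy("side",sz(*uv),y))
```

```text
rear top [0.52849446 0.024      0.06433444]
rear bot [0.53566234 0.024      0.02130058]
gripfront top -y [0.54853488 0.025      0.06553775]
gripfront bot [0.55259351 0.025      0.02340812]
blade top near clip [0.62557783 0.031      0.07307617]
```

drive_tool(deltas=[{"slide": [0, 0, 0], "delta_rot": [0, 0, -0.042], "hand": 1}, {"slide": [0, 0, 0], "delta_rot": [0, 0, -0.042], "hand": 1}, {"slide": [0, 0, 0], "delta_rot": [0, 0, -0.042], "hand": 1}, {"slide": [-0.5, -0.8, 0], "delta_rot": [0, 0, 0], "hand": 1}, {"slide": [-0.5, -0.8, 0], "delta_rot": [0, 0, 0], "hand": 1}])

```text
time_s: 0.72
eef_pos: [0.2493, 0.4624, 0.2307]
eef_rot: [-0.0, -0.025, 1.0, -0.0]
wrist_force: [0.9, -0.3, -0.2]
opening: 1.002
```

```bash
cat > g.py <<'E'
from bench import ctrl
import numpy as np,sys
from scipy.spatial.transform import Rotation as Rn
def go(x,y,z,yaw=None,pitch=0):
    o=ctrl.get_obs();w,a,b,c=o["eef_rot"];R=Rn.from_quat([a,b,c,w])
    print("t",round(o["time_s"],2),"pos mm",np.round(o["eef_pos"]*1e3,1),"F",np.round(o["wrist_force"],2),"open",round(o["opening"],3))
    M=R.as_matrix();print("tool y yaw deg",np.round(np.degrees(np.arctan2(-M[0,1],M[1,1])),2),"tilt",np.round(M[:,2],3))
    if yaw is not None:
        c_,s_=np.cos(np.radians(yaw)),np.sin(np.radians(yaw))
        Rt=np.array([[-c_,-s_,0],[-s_,c_,0],[0,0,-1]]).T
        Rt=np.column_stack([[-c_,-s_,0],[-s_,c_,0],[0,0,-1]])
        Rt=Rn.from_matrix(Rt)
        print("rot frac",np.round((R.inv()*Rt).as_rotvec()/np.pi,4))
        R=Rt
    d=np.array([x,y,z])-o["eef_pos"];print("slide units",np.round(R.inv().apply(d)/.05,3))
if __name__=="__main__":go(*map(float,sys.argv[1:]))
E
python3 g.py .5395 .0297 .10 2.67
```

```text
t 0.72 pos mm [249.3 462.4 230.7] F [ 0.92 -0.27 -0.23] open 1.002
tool y yaw deg 2.91 tilt [-0.001 -0.001 -1.   ]
rot frac [-0.0003 -0.0002  0.0013]
slide units [-5.395 -8.914  2.614]
```

drive_tool(deltas=[{"slide": [-0.5, -0.8, 0], "delta_rot": [0, 0, 0], "hand": 1}, {"slide": [-0.5, -0.8, 0], "delta_rot": [0, 0, 0], "hand": 1}, {"slide": [-0.5, -0.8, 0.2], "delta_rot": [0, 0, 0], "hand": 1}, {"slide": [-0.5, -0.8, 0.2], "delta_rot": [0, 0, 0], "hand": 1}, {"slide": [-0.5, -0.8, 0.2], "delta_rot": [0, 0, 0], "hand": 1}])

```text
time_s: 1.35
eef_pos: [0.3844, 0.2683, 0.2008]
eef_rot: [-0.0, -0.025, 1.0, -0.0]
wrist_force: [0.3, 0.1, -0.3]
opening: 0.996
```

drive_tool(deltas=[{"slide": [-0.5, -0.8, 0.2], "delta_rot": [0, 0, 0], "hand": 1}, {"slide": [-0.5, -0.8, 0.2], "delta_rot": [0, 0, 0], "hand": 1}, {"slide": [-0.5, -0.8, 0.2], "delta_rot": [0, 0, 0], "hand": 1}, {"slide": [-0.5, -0.8, 0.2], "delta_rot": [0, 0, 0], "hand": 1}, {"slide": [0, 0, 0], "delta_rot": [0, 0, 0], "hand": 1}])

```text
time_s: 1.98
eef_pos: [0.4924, 0.1123, 0.1602]
eef_rot: [-0.001, -0.022, 1.0, -0.0]
wrist_force: [-0.2, 0.5, 0.0]
opening: 1.0
```

```bash
python3 g.py .5395 .0297 .026 2.67
```

```text
t 1.98 pos mm [492.4 112.3 160.2] F [-0.17  0.48  0.01] open 1.0
tool y yaw deg 2.57 tilt [-0.002 -0.    -1.   ]
rot frac [-0.0001 -0.0005 -0.0006]
slide units [-0.865 -1.694  2.684]
```

drive_tool(deltas=[{"slide": [-0.43, -0.85, 0.2], "delta_rot": [0, 0, 0], "hand": 1}, {"slide": [-0.43, -0.84, 0.2], "delta_rot": [0, 0, 0], "hand": 1}, {"slide": [0, 0, 0.8], "delta_rot": [0, 0, 0], "hand": 0.6}, {"slide": [0, 0, 0.5], "delta_rot": [0, 0, 0], "hand": 0.6}, {"slide": [0, 0, 0], "delta_rot": [0, 0, 0], "hand": 0.6}])

```text
time_s: 2.6
eef_pos: [0.5363, 0.0336, 0.0742]
eef_rot: [-0.003, -0.025, 1.0, 0.001]
wrist_force: [-0.5, 0.2, 0.4]
opening: 0.599
```

```bash
cat > shot.py <<'E'
from bench import ctrl
import cv2,sys
t=sys.argv[1]
B={"top":(250,95,400,190,5.2),"side":(310,130,450,270,4.2)}
if len(sys.argv)>2: B={"top":(150,90,400,270,3),"side":(200,110,450,270,3)}
for n in (sys.argv[3:] or B):
    x0,y0,x1,y1,s=B[n];f=ctrl.camera(n)["frame"][:,:,::-1]
    cv2.imwrite(f"pics/{n}{t}.png",f)
    cv2.imwrite(f"pics/{n}{t}z.png",cv2.resize(f[y0:y1,x0:x1],None,fx=s,fy=s,interpolation=cv2.INTER_CUBIC))
E
python3 shot.py 1; python3 g.py .5395 .0297 .026 2.67
```

```text
t 2.7 pos mm [538.9  33.2  77. ] F [-0.2  -0.68  0.39] open 0.603
tool y yaw deg 2.86 tilt [ 0.  0. -1.]
rot frac [0.     0.0001 0.0011]
slide units [-0.009 -0.071  1.02 ]
```

View pics/side1z.png

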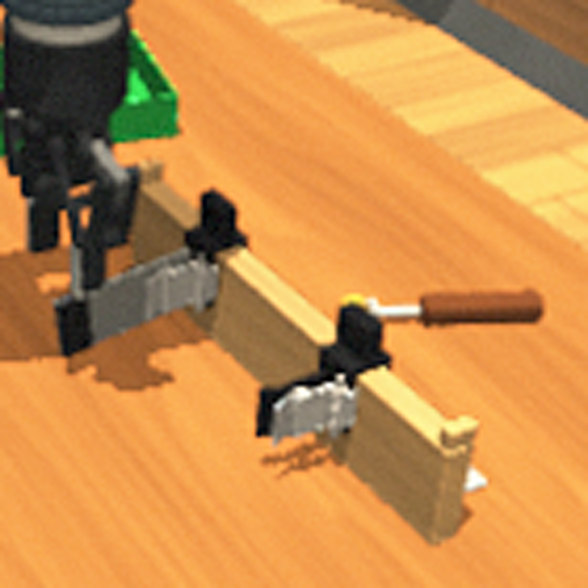

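View pics/top1z.png

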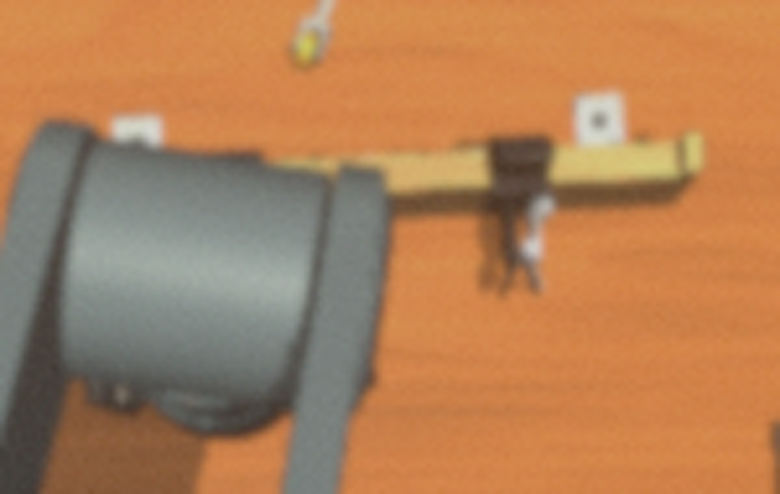

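The side view shows the fingers straddling the grip, one on each side of (75,320). I'll go down and close on it.

drive_tool(deltas=[{"slide": [0, -0.07, 0.6], "delta_rot": [0, 0, 0], "hand": 0.6}, {"slide": [0, 0, 0.4], "delta_rot": [0, 0, 0], "hand": 0.5}, {"slide": [0, 0, 0], "delta_rot": [0, 0, 0], "hand": 0.4}, {"slide": [0, 0, 0], "delta_rot": [0, 0, 0], "hand": 0.25}, {"slide": [0, 0, 0], "delta_rot": [0, 0, 0], "hand": 0.2}])

```text
time_s: 3.32
eef_pos: [0.5401, 0.029, 0.0279]
eef_rot: [0.001, -0.025, 1.0, -0.0]
wrist_force: [0.3, 0.4, -0.5]
opening: 0.198
```

```bash
python3 g.py .5395 .0297 .026 2.67; python3 shot.py 2 "" side
```

```text
t 3.33 pos mm [540.1  29.   27.9] F [ 0.31  0.41 -0.55] open 0.198
tool y yaw deg 2.82 tilt [ 0.003 -0.    -1.   ]
rot frac [-0.0002  0.0008  0.0008]
slide units [0.012 0.016 0.037]
```

View pics/side2z.png

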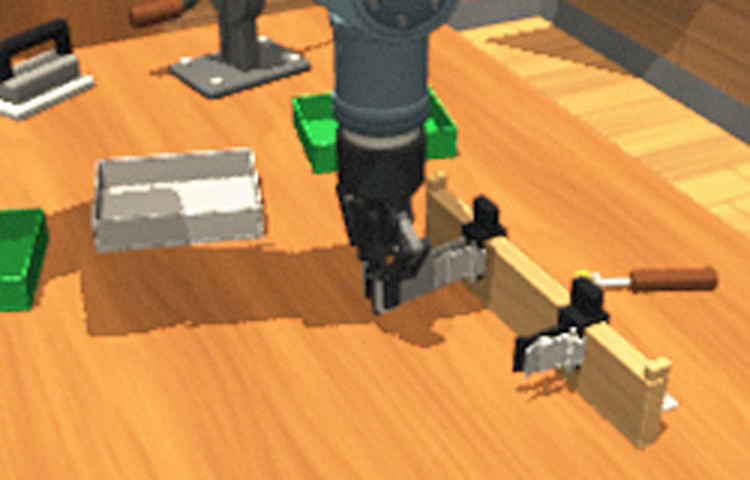

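drive_tool(deltas=[{"slide": [0, 0, 0], "delta_rot": [0, 0, 0], "hand": 0.15}, {"slide": [0, 0, 0], "delta_rot": [0, 0, 0], "hand": 0.1}, {"slide": [0, 0, 0], "delta_rot": [0, 0, 0], "hand": 0}, {"slide": [0, 0, 0], "delta_rot": [0, 0, 0], "hand": 0}, {"slide": [0, 0, 0], "delta_rot": [0, 0, 0], "hand": 0}])

```text
time_s: 4.0
eef_pos: [0.5394, 0.0291, 0.0266]
eef_rot: [0.0, -0.025, 1.0, -0.0]
wrist_force: [-0.1, 2.5, 3.9]
opening: 0.111
```

```bash
python3 g.py .5395 .0297 .026 2.67; python3 shot.py 3
```

```text
t 4.0 pos mm [539.4  29.1  26.6] F [-0.13  2.5   3.92] open 0.111
tool y yaw deg 2.82 tilt [ 0.001 -0.    -1.   ]
rot frac [-0.      0.0003  0.0008]
slide units [-0.003  0.013  0.012]
```

View pics/side3z.png

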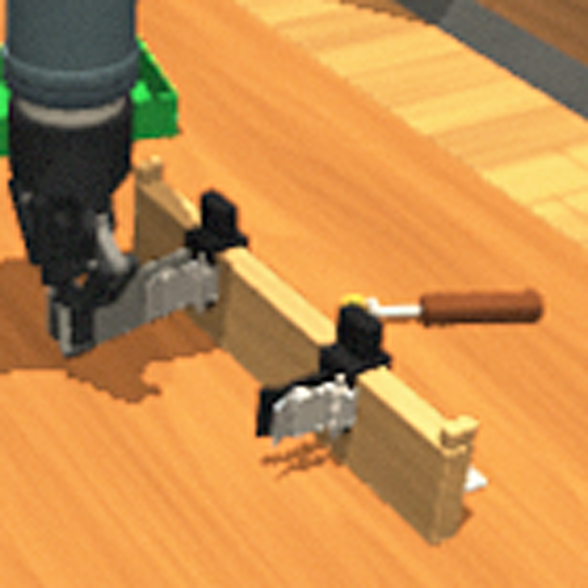

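drive_tool(deltas=[{"slide": [0.02, 0, 0], "delta_rot": [0, 0, 0], "hand": 0}, {"slide": [0.03, 0, 0], "delta_rot": [0, 0, 0], "hand": 0}, {"slide": [0.03, 0, 0], "delta_rot": [0, 0, 0], "hand": 0}, {"slide": [0.03, 0, 0], "delta_rot": [0, 0, 0], "hand": 0}, {"slide": [0.03, 0, 0], "delta_rot": [0, 0, 0], "hand": 0}])

```text
time_s: 4.72
eef_pos: [0.5338, 0.0285, 0.0269]
eef_rot: [0.002, -0.024, 1.0, -0.0]
wrist_force: [6.9, 1.4, 0.0]
opening: 0.112
```

drive_tool(deltas=[{"slide": [0.04, 0, 0], "delta_rot": [0, 0, 0], "hand": 0}, {"slide": [0.04, 0, 0], "delta_rot": [0, 0, 0], "hand": 0}, {"slide": [0.04, 0, 0], "delta_rot": [0, 0, 0], "hand": 0}, {"slide": [0.04, 0, 0], "delta_rot": [0, 0, 0], "hand": 0}, {"slide": [0.04, 0, 0], "delta_rot": [0, 0, 0], "hand": 0}])

```text
time_s: 5.35
eef_pos: [0.5235, 0.028, 0.0267]
eef_rot: [0.002, -0.024, 1.0, -0.0]
wrist_force: [6.2, 3.1, 0.1]
opening: 0.104
```

```bash
python3 g.py .5395 .0297 .026 2.67; python3 shot.py 4
```

```text
t 5.35 pos mm [523.5  28.   26.7] F [6.24 3.08 0.14] open 0.104
tool y yaw deg 2.8 tilt [ 0.003 -0.    -1.   ]
rot frac [-0.0001  0.0011  0.0007]
slide units [-0.321  0.019  0.014]
```

View pics/side4z.png

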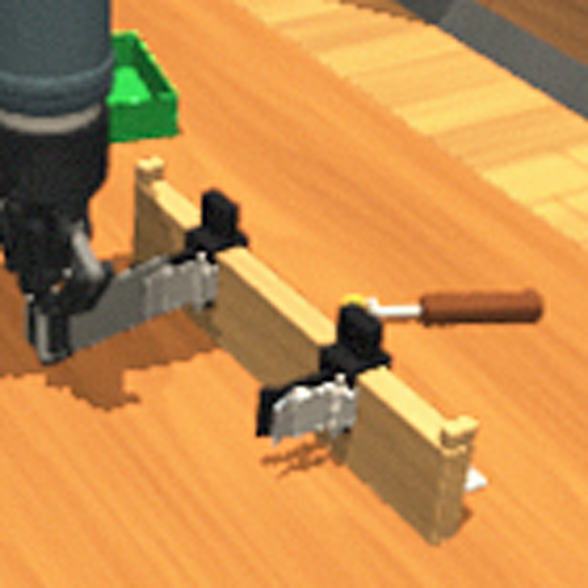

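The scraper is coming out: its rear edge moved from (65,350) to (45,360), and the pull reads about 6.5 N.

drive_tool(deltas=[{"slide": [0.04, 0, 0], "delta_rot": [0, 0, 0], "hand": 0}, {"slide": [0.04, 0, 0], "delta_rot": [0, 0, 0], "hand": 0}, {"slide": [0.04, 0, 0], "delta_rot": [0, 0, 0], "hand": 0}, {"slide": [0.04, 0, 0], "delta_rot": [0, 0, 0], "hand": 0}, {"slide": [0.04, 0, 0], "delta_rot": [0, 0, 0], "hand": 0}])

```text
time_s: 6.08
eef_pos: [0.5117, 0.0275, 0.0261]
eef_rot: [-0.0, -0.024, 1.0, -0.0]
wrist_force: [2.4, 0.8, 0.0]
opening: 0.107
```

drive_tool(deltas=[{"slide": [0.08, 0, 0], "delta_rot": [0, 0, 0], "hand": 0}, {"slide": [0.08, 0, 0], "delta_rot": [0, 0, 0], "hand": 0}, {"slide": [0.08, 0, 0], "delta_rot": [0, 0, 0], "hand": 0}, {"slide": [0.08, 0, 0], "delta_rot": [0, 0, 0], "hand": 0}, {"slide": [0.08, 0, 0], "delta_rot": [0, 0, 0], "hand": 0}])

```text
time_s: 6.7
eef_pos: [0.4916, 0.0267, 0.0263]
eef_rot: [-0.0, -0.025, 1.0, -0.0]
wrist_force: [0.2, -0.0, -1.2]
opening: 0.11
```

drive_tool(deltas=[{"slide": [0.1, 0, 0], "delta_rot": [0, 0, 0], "hand": 0}, {"slide": [0.1, 0, 0], "delta_rot": [0, 0, 0], "hand": 0}, {"slide": [0.1, 0, 0], "delta_rot": [0, 0, 0], "hand": 0}, {"slide": [0.1, 0, 0], "delta_rot": [0, 0, 0], "hand": 0}, {"slide": [0, 0, 0], "delta_rot": [0, 0, 0], "hand": 0}])

```text
time_s: 7.32
eef_pos: [0.4716, 0.0257, 0.0262]
eef_rot: [-0.0, -0.024, 1.0, 0.0]
wrist_force: [-0.1, -0.2, -0.5]
opening: 0.108
```

```bash
python3 g.py .5395 .0297 .026 2.67; python3 shot.py 5
```

```text
t 7.33 pos mm [471.6  25.7  26.2] F [-0.08 -0.25 -0.52] open 0.108
tool y yaw deg 2.81 tilt [-0.  0. -1.]
rot frac [ 0.     -0.0001  0.0008]
slide units [-1.361  0.016  0.005]
```

View pics/side5z.png

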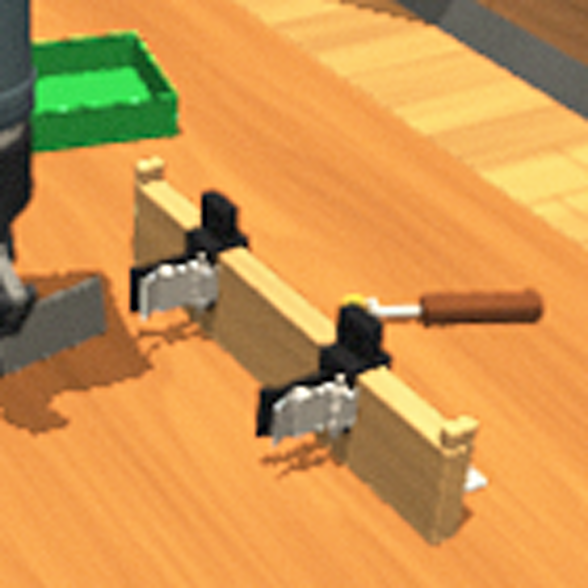

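View pics/top5z.png

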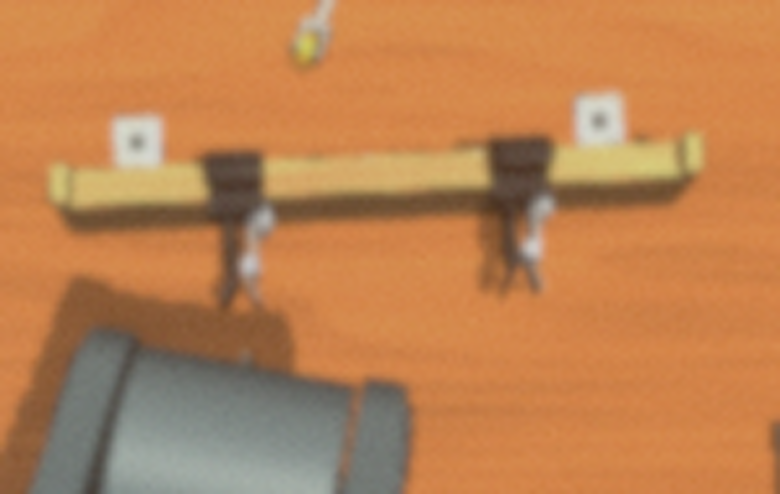

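Run:
```python
from h import *
def rayy(n,uv,y):
    c=C[n];o=-c["R"].T@c["t"];d=c["R"].T@np.linalg.inv(c["K"])@np.array([*uv,1.]);return o+d*(y-o[1])/d[1]
s=lambda u,v:(u/4.2+310-.4,v/4.2+130-.4)
for q,y in (((99,278),.0275),((105,328),.0275),((36,298),.025),((50,351),.025),((0,372),.0235)):print(rayy("side",s(*q),y))
# nose top from top view?
print(ray("top",(246/5.2+250-.4,350/5.2+95-.4),.071))
```

```text
[0.55980258 0.0275     0.07172881]
[0.564803   0.0275     0.03116866]
[0.51431062 0.025      0.071265  ]
[0.52380832 0.025      0.02718673]
[0.48777944 0.0235     0.02300502]
[0.56097911 0.02834559 0.071     ]
```

Run:
```python
import cv2
a=cv2.imread("pics/side5.png")[185:225,305:345]
cv2.imwrite("pics/z5.png",cv2.resize(a,None,fx=15,fy=15,interpolation=cv2.INTER_LINEAR))
```

```text
(no output)
```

View pics/z5.png

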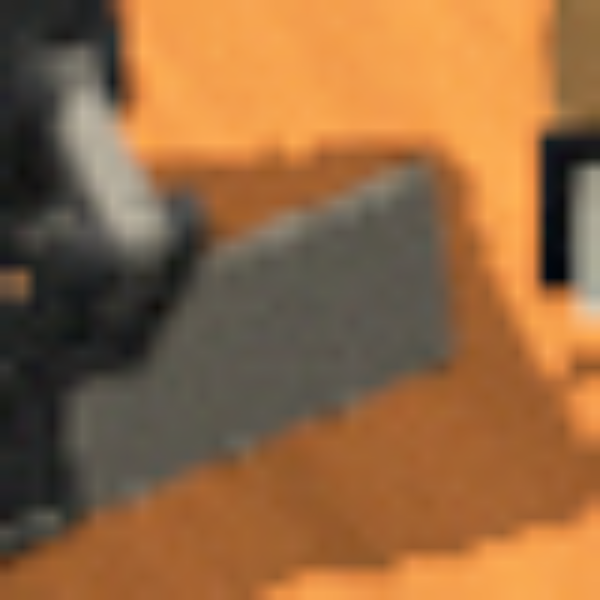

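Run:
```python
from h import *
from scipy.optimize import least_squares
s=lambda u,v:np.array((u/15+305-.47,v/15+185-.47))
yaw=np.radians(2.8);ex=np.array([np.cos(yaw),np.sin(yaw)]);ey=np.array([-ex[1],ex[0]])
# unknown nose x,y?, z, pitch (up+); y fixed from tcp
def P(p,a,h): # a behind nose, h rel mid
    c,sn=np.cos(p[2]),np.sin(p[2])
    X=-a*c-h*sn; Z=p[1]-a*sn+h*c
    g=np.array([.4716,.0257])+ (p[0]+X)*ex-.0025*ey
    return [*g,Z]
def line(A,B,q):
    d=(B-A)/np.linalg.norm(B-A);return (q-A)@np.array([-d[1],d[0]])
def f(p):
    r=[]
    top=[proj("side",P(p,a,.022))[0] for a in(0,.07)];bot=[proj("side",P(p,a,-.022))[0] for a in(0,.07)]
    for q in((225,243),(300,214),(420,170)):r.append(line(*top,s(*q)))
    for q in((110,503),(250,443),(350,400),(440,361)):r.append(line(*bot,s(*q)))
    for q in((437,190),(444,260),(450,340)):r.append(line(top[0],bot[0],s(*q)))
    return r
r=least_squares(f,[.089,.049,0]);print(r.x,np.degrees(r.x[2]),np.round(r.fun,2))
for e in(0,.003):
  pass
```

```text
[0.09137293 0.05090544 0.10943548] 6.270191338545823 [ 0.3   0.2  -0.1  -0.2  -0.13 -0.08 -0.01 -0.05 -0.04  0.1 ]
```

drive_tool(deltas=[{"slide": [0, -0.6, 0], "delta_rot": [0, 0, 0], "hand": 0}, {"slide": [0, -0.6, 0], "delta_rot": [0, 0, 0], "hand": 0}, {"slide": [0, -0.6, 0], "delta_rot": [0, 0, 0], "hand": 0}, {"slide": [0, -0.6, 0], "delta_rot": [0, 0, 0], "hand": 0}, {"slide": [0, -0.6, 0], "delta_rot": [0, 0, 0], "hand": 0}])

```text
time_s: 8.05
eef_pos: [0.4796, -0.1252, 0.0264]
eef_rot: [0.0, -0.025, 1.0, -0.0]
wrist_force: [-0.7, 0.2, -1.0]
opening: 0.106
```

drive_tool(deltas=[{"slide": [0, 0, 0], "delta_rot": [0, 0.0167, 0], "hand": 0}, {"slide": [0, 0, 0], "delta_rot": [0, 0, 0], "hand": 0}, {"slide": [0, 0, 0], "delta_rot": [0, 0, 0], "hand": 0}, {"slide": [0, 0, 0], "delta_rot": [0, 0, 0], "hand": 0}, {"slide": [0, 0, 0], "delta_rot": [0, 0, 0], "hand": 0}])

```text
time_s: 8.68
eef_pos: [0.4792, -0.1238, 0.0263]
eef_rot: [-0.026, -0.025, 0.999, -0.001]
wrist_force: [0.3, -0.1, -0.1]
opening: 0.109
```

```bash
python3 g.py .4788 -.1241 .026 2.67; python3 shot.py 6
python3 - <<'E'
import cv2
a=cv2.imread("pics/side6.png")[190:260,325:425]
cv2.imwrite("pics/z6.png",cv2.resize(a,None,fx=8,fy=8,interpolation=cv2.INTER_LINEAR))
E
```

```text
t 8.68 pos mm [ 479.2 -123.8   26.3] F [ 0.25 -0.14 -0.13] open 0.109
tool y yaw deg 2.84 tilt [-0.052 -0.003 -0.999]
rot frac [-0.     -0.0167  0.0009]
slide units [ 0.008 -0.006  0.006]
```

View pics/z6.png

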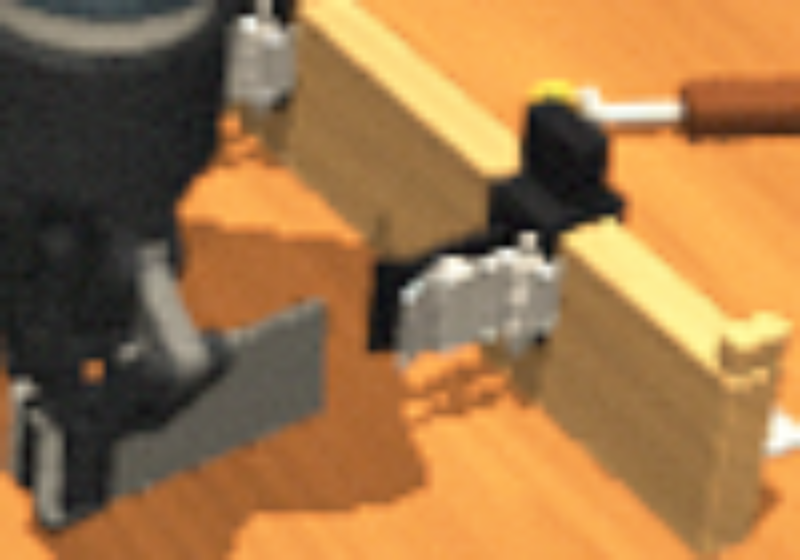

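View pics/top6z.png

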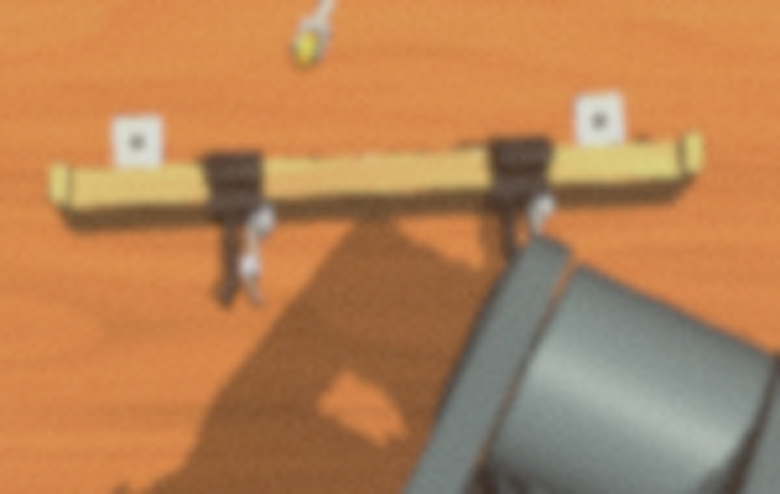

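Run:
```python
from h import *
from scipy.optimize import least_squares
s=lambda u,v:np.array((u/8+325-.44,v/8+190-.44))
for yw in(1.8,2.84,3.8):
  yaw=np.radians(yw);ex=np.array([np.cos(yaw),np.sin(yaw)]);ey=np.array([-ex[1],ex[0]])
  def P(p,a,h):
    c,sn=np.cos(p[2]),np.sin(p[2]); X=-a*c-h*sn; Z=p[1]-a*sn+h*c
    g=np.array([.4792,-.1238])+ (p[0]+X)*ex-.0025*ey
    return [*g,Z]
  def line(A,B,q):
    d=(B-A)/np.linalg.norm(B-A);return (q-A)@np.array([-d[1],d[0]])
  def f(p):
    r=[]
    top=[proj("side",P(p,a,.022))[0] for a in(0,.07)];bot=[proj("side",P(p,a,-.022))[0] for a in(0,.07)]
    for q in((228,345),(270,325),(315,305)):r.append(line(*top,s(*q)))
    for q in((115,497),(200,460),(310,412)):r.append(line(*bot,s(*q)))
    for q in((325,320),(325,360),(325,395)):r.append(line(top[0],bot[0],s(*q)))
    return r
  r=least_squares(f,[.089,.049,0]);print(yw,r.x,np.degrees(r.x[2]),np.round(r.fun,2))
for y in(.083,-.067):
  A,B=[proj("side",(.653+a*.9989,-.04+y,.034))[0] for a in(-.064,-.017)]; print((B-A)[1]/(B-A)[0],A*8-np.array([325,190])*8,B*8-np.array([325,190])*8)
```

```text
1.8 [0.09143302 0.04705419 0.07610037] 4.360229948376634 [-0.58 -0.24 -0.04  0.14  0.29  0.49 -0.02  0.    0.01]
2.84 [0.09260803 0.04552508 0.06148455] 3.5228051869253347 [-0.55 -0.23 -0.05  0.18  0.28  0.43  0.07 -0.   -0.06]
3.8 [0.09375361 0.04406679 0.04759536] 2.7270130107696566 [-0.53 -0.23 -0.06  0.21  0.28  0.38  0.14 -0.01 -0.14]
-0.27670390894207053 [118.66214647  94.45469377] [236.03469212  61.97725159]
-0.3176052951639214 [342.62548431 338.68859059] [470.00150584 298.23329167]
```

drive_tool(deltas=[{"slide": [0, 0, 0], "delta_rot": [0, 0.011, 0], "hand": 0}, {"slide": [0, 0, -0.13], "delta_rot": [0, 0, 0], "hand": 0}, {"slide": [0, 0, 0], "delta_rot": [0, 0, 0], "hand": 0}, {"slide": [0, 0, 0], "delta_rot": [0, 0, 0], "hand": 0}, {"slide": [0, 0, 0], "delta_rot": [0, 0, 0], "hand": 0}])

```text
time_s: 9.4
eef_pos: [0.4798, -0.124, 0.0327]
eef_rot: [-0.044, -0.024, 0.999, -0.001]
wrist_force: [0.3, -0.5, -0.2]
opening: 0.106
```

```bash
python3 g.py .495 -.1233 .033; python3 shot.py 7
python3 - <<'E'
import cv2
a=cv2.imread("pics/side7.png")[190:260,325:425]
cv2.imwrite("pics/z7.png",cv2.resize(a,None,fx=8,fy=8,interpolation=cv2.INTER_LINEAR))
E
```

```text
t 9.4 pos mm [ 479.8 -124.    32.7] F [ 0.3  -0.49 -0.16] open 0.106
tool y yaw deg 2.8 tilt [-0.087 -0.004 -0.996]
slide units [-0.303 -0.001 -0.033]
```

View pics/z7.png

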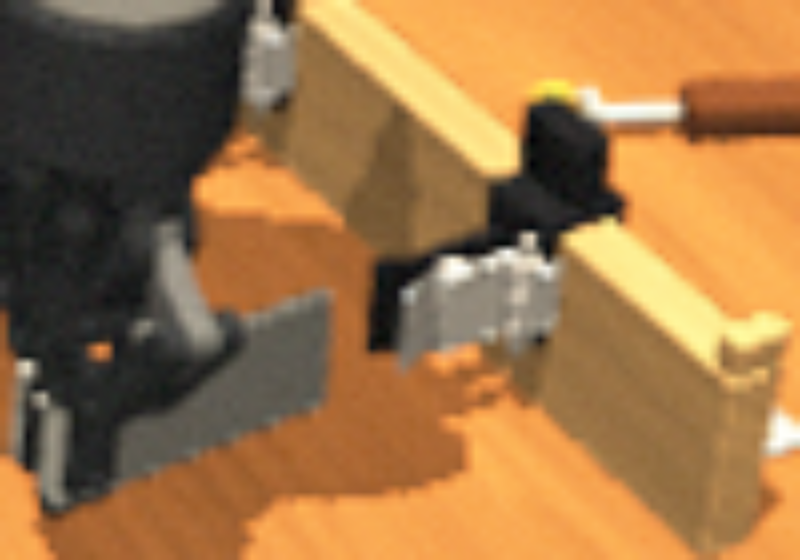

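The side view shows the blade nearly parallel to the clip's jaws, with the nose at (327,350) facing the mouth at (385,310). Now I'll insert it.

drive_tool(deltas=[{"slide": [-0.12, 0, -0.0105], "delta_rot": [0, 0, 0], "hand": 0}, {"slide": [-0.12, 0, -0.0105], "delta_rot": [0, 0, 0], "hand": 0}, {"slide": [-0.08, 0, -0.007], "delta_rot": [0, 0, 0], "hand": 0}, {"slide": [-0.04, 0, -0.0035], "delta_rot": [0, 0, 0], "hand": 0}, {"slide": [-0.04, 0, -0.0035], "delta_rot": [0, 0, 0], "hand": 0}])

```text
time_s: 10.12
eef_pos: [0.5, -0.123, 0.0327]
eef_rot: [-0.044, -0.025, 0.999, -0.001]
wrist_force: [-0.2, -0.1, -0.0]
opening: 0.11
```

drive_tool(deltas=[{"slide": [-0.04, 0, -0.0035], "delta_rot": [0, 0, 0], "hand": 0}, {"slide": [-0.04, 0, -0.0035], "delta_rot": [0, 0, 0], "hand": 0}, {"slide": [-0.04, 0, -0.0035], "delta_rot": [0, 0, 0], "hand": 0}, {"slide": [-0.04, 0, -0.0035], "delta_rot": [0, 0, 0], "hand": 0}, {"slide": [-0.04, 0, -0.0035], "delta_rot": [0, 0, 0], "hand": 0}])

```text
time_s: 10.75
eef_pos: [0.5101, -0.1226, 0.0328]
eef_rot: [-0.044, -0.024, 0.999, -0.001]
wrist_force: [-1.5, -0.9, 0.7]
opening: 0.108
```

```bash
python3 g.py .546 -.1208 .033; python3 shot.py 8
python3 - <<'E'
import cv2
a=cv2.imread("pics/side8.png")[190:260,325:425]
cv2.imwrite("pics/z8.png",cv2.resize(a,None,fx=8,fy=8,interpolation=cv2.INTER_LINEAR))
E
```

```text
t 10.75 pos mm [ 510.1 -122.6   32.8] F [-1.55 -0.88  0.65] open 0.108
tool y yaw deg 2.81 tilt [-0.087 -0.004 -0.996]
slide units [-0.715  0.001 -0.067]
```

View pics/z8.png

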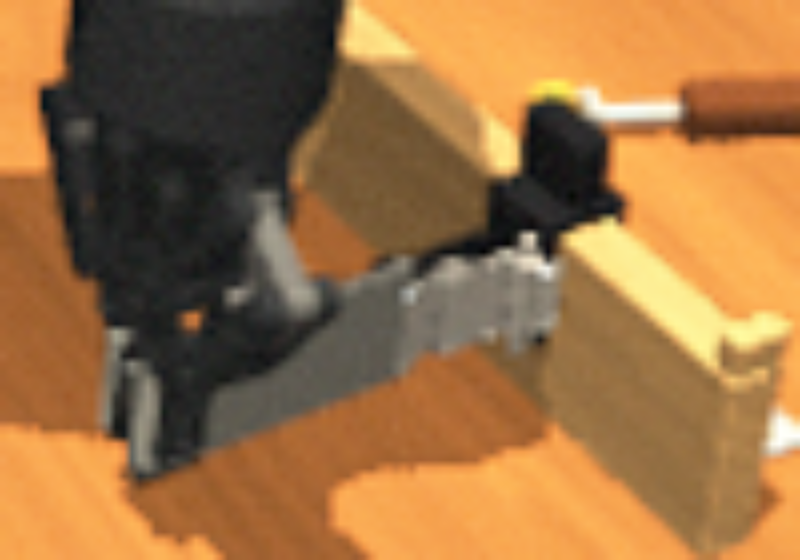

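The nose is inside the mouth at (400,310) and the force is small, so I'll keep going.

drive_tool(deltas=[{"slide": [-0.03, 0, -0.0026], "delta_rot": [0, 0, 0], "hand": 0}, {"slide": [-0.03, 0, -0.0026], "delta_rot": [0, 0, 0], "hand": 0}, {"slide": [-0.03, 0, -0.0026], "delta_rot": [0, 0, 0], "hand": 0}, {"slide": [-0.03, 0, -0.0026], "delta_rot": [0, 0, 0], "hand": 0}, {"slide": [-0.03, 0, -0.0026], "delta_rot": [0, 0, 0], "hand": 0}])

```text
time_s: 11.48
eef_pos: [0.5173, -0.1221, 0.0327]
eef_rot: [-0.044, -0.025, 0.999, -0.001]
wrist_force: [-1.8, 1.3, 0.6]
opening: 0.111
```

drive_tool(deltas=[{"slide": [-0.03, 0, -0.0026], "delta_rot": [0, 0, 0], "hand": 0}, {"slide": [-0.03, 0, -0.0026], "delta_rot": [0, 0, 0], "hand": 0}, {"slide": [-0.03, 0, -0.0026], "delta_rot": [0, 0, 0], "hand": 0}, {"slide": [-0.03, 0, -0.0026], "delta_rot": [0, 0, 0], "hand": 0}, {"slide": [-0.03, 0, -0.0026], "delta_rot": [0, 0, 0], "hand": 0}])

```text
time_s: 12.1
eef_pos: [0.5253, -0.1218, 0.0328]
eef_rot: [-0.043, -0.024, 0.999, -0.001]
wrist_force: [-2.1, 1.7, -0.6]
opening: 0.108
```

drive_tool(deltas=[{"slide": [-0.03, 0, -0.0026], "delta_rot": [0, 0, 0], "hand": 0}, {"slide": [-0.03, 0, -0.0026], "delta_rot": [0, 0, 0], "hand": 0}, {"slide": [-0.03, 0, -0.0026], "delta_rot": [0, 0, 0], "hand": 0}, {"slide": [-0.03, 0, -0.0026], "delta_rot": [0, 0, 0], "hand": 0}, {"slide": [-0.03, 0, -0.0026], "delta_rot": [0, 0, 0], "hand": 0}])

```text
time_s: 12.72
eef_pos: [0.5327, -0.1215, 0.0328]
eef_rot: [-0.043, -0.025, 0.999, -0.001]
wrist_force: [-2.1, 1.6, 0.2]
opening: 0.105
```

drive_tool(deltas=[{"slide": [-0.03, 0, -0.0026], "delta_rot": [0, 0, 0], "hand": 0}, {"slide": [-0.03, 0, -0.0026], "delta_rot": [0, 0, 0], "hand": 0}, {"slide": [-0.03, 0, -0.0026], "delta_rot": [0, 0, 0], "hand": 0}, {"slide": [-0.03, 0, -0.0026], "delta_rot": [0, 0, 0], "hand": 0}, {"slide": [-0.02, 0, -0.0017], "delta_rot": [0, 0, 0], "hand": 0}])

```text
time_s: 13.35
eef_pos: [0.5397, -0.1211, 0.0327]
eef_rot: [-0.043, -0.025, 0.999, -0.001]
wrist_force: [-2.4, 1.3, -0.2]
opening: 0.11
```

drive_tool(deltas=[{"slide": [-0.014, 0, -0.0012], "delta_rot": [0, 0, 0], "hand": 0}, {"slide": [-0.014, 0, -0.0012], "delta_rot": [0, 0, 0], "hand": 0}, {"slide": [-0.014, 0, -0.0012], "delta_rot": [0, 0, 0], "hand": 0}, {"slide": [-0.014, 0, -0.0012], "delta_rot": [0, 0, 0], "hand": 0}, {"slide": [-0.01, 0, -0.0009], "delta_rot": [0, 0, 0], "hand": 0}])

```text
time_s: 13.98
eef_pos: [0.5429, -0.121, 0.0327]
eef_rot: [-0.044, -0.025, 0.999, -0.001]
wrist_force: [-3.1, 1.9, -0.0]
opening: 0.105
```

drive_tool(deltas=[{"slide": [-0.01, 0, -0.0009], "delta_rot": [0, 0, 0], "hand": 0}, {"slide": [-0.01, 0, -0.0009], "delta_rot": [0, 0, 0], "hand": 0}, {"slide": [-0.01, 0, -0.0009], "delta_rot": [0, 0, 0], "hand": 0}, {"slide": [-0.01, 0, -0.0009], "delta_rot": [0, 0, 0], "hand": 0}, {"slide": [-0.01, 0, -0.0009], "delta_rot": [0, 0, 0], "hand": 0}])

```text
time_s: 14.6
eef_pos: [0.5454, -0.1209, 0.0328]
eef_rot: [-0.043, -0.024, 0.999, -0.001]
wrist_force: [-2.3, 1.8, -0.2]
opening: 0.107
```

drive_tool(deltas=[{"slide": [-0.01, 0, -0.0009], "delta_rot": [0, 0, 0], "hand": 0}, {"slide": [-0.01, 0, -0.0009], "delta_rot": [0, 0, 0], "hand": 0}, {"slide": [-0.01, 0, -0.0009], "delta_rot": [0, 0, 0], "hand": 0}, {"slide": [-0.01, 0, -0.0009], "delta_rot": [0, 0, 0], "hand": 0}, {"slide": [0, 0, 0], "delta_rot": [0, 0, 0], "hand": 0}])

```text
time_s: 15.22
eef_pos: [0.5475, -0.1208, 0.0328]
eef_rot: [-0.043, -0.024, 0.999, -0.001]
wrist_force: [-2.1, 1.9, -1.4]
opening: 0.104
```

```bash
python3 g.py .548 -.1208 .033; python3 shot.py 9
python3 - <<'E'
import cv2
a=cv2.imread("pics/side9.png")[190:260,325:425]
cv2.imwrite("pics/z9.png",cv2.resize(a,None,fx=8,fy=8,interpolation=cv2.INTER_LINEAR))
E
```

```text
t 15.22 pos mm [ 547.5 -120.8   32.8] F [-2.11  1.89 -1.36] open 0.104
tool y yaw deg 2.81 tilt [-0.087 -0.004 -0.996]
slide units [-0.01  -0.001 -0.006]
```

View pics/z9.png

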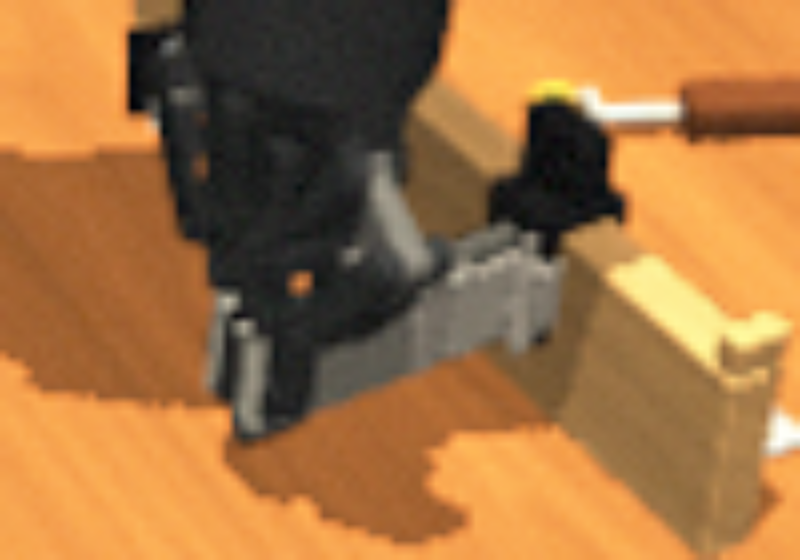

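Steady at about 2 N and not home yet. I'll keep going in 0.5 mm rows.

drive_tool(deltas=[{"slide": [-0.01, 0, -0.0009], "delta_rot": [0, 0, 0], "hand": 0}, {"slide": [-0.01, 0, -0.0009], "delta_rot": [0, 0, 0], "hand": 0}, {"slide": [-0.01, 0, -0.0009], "delta_rot": [0, 0, 0], "hand": 0}, {"slide": [-0.01, 0, -0.0009], "delta_rot": [0, 0, 0], "hand": 0}, {"slide": [0, 0, 0], "delta_rot": [0, 0, 0], "hand": 0}])

```text
time_s: 15.95
eef_pos: [0.5485, -0.1205, 0.0326]
eef_rot: [-0.045, -0.025, 0.999, -0.001]
wrist_force: [-6.4, 2.0, 1.8]
opening: 0.105
```

drive_tool(deltas=[{"slide": [-0.01, 0, -0.0009], "delta_rot": [0, 0, 0], "hand": 0}, {"slide": [-0.01, 0, -0.0009], "delta_rot": [0, 0, 0], "hand": 0}, {"slide": [-0.01, 0, -0.0009], "delta_rot": [0, 0, 0], "hand": 0}, {"slide": [0, 0, 0], "delta_rot": [0, 0, 0], "hand": 0}, {"slide": [0, 0, 0], "delta_rot": [0, 0, 0], "hand": 0}])

```text
time_s: 16.58
eef_pos: [0.5486, -0.1203, 0.0325]
eef_rot: [-0.046, -0.025, 0.999, -0.001]
wrist_force: [-11.9, 0.7, 5.7]
opening: 0.112
```

drive_tool(deltas=[{"slide": [-0.01, 0, 0], "delta_rot": [0, 0, 0], "hand": 0}, {"slide": [-0.01, 0, 0], "delta_rot": [0, 0, 0], "hand": 0}, {"slide": [-0.01, 0, 0], "delta_rot": [0, 0, 0], "hand": 0}, {"slide": [0, 0, 0], "delta_rot": [0, 0, 0], "hand": 0}, {"slide": [0, 0, 0], "delta_rot": [0, 0, 0], "hand": 0}])

```text
time_s: 17.2
eef_pos: [0.5487, -0.1202, 0.0322]
eef_rot: [-0.048, -0.025, 0.999, -0.0]
wrist_force: [-16.9, 0.0, 8.0]
opening: 0.108
```

```bash
python3 g.py .548 -.1208 .033; python3 shot.py 10
python3 - <<'E'
import cv2
a=cv2.imread("pics/side10.png")[190:260,325:425]
cv2.imwrite("pics/z10.png",cv2.resize(a,None,fx=8,fy=8,interpolation=cv2.INTER_LINEAR))
E
```

```text
t 17.2 pos mm [ 548.7 -120.2   32.2] F [-1.692e+01  1.000e-02  7.980e+00] open 0.108
tool y yaw deg 2.82 tilt [-0.095 -0.003 -0.995]
slide units [ 0.015 -0.011 -0.015]
```

View pics/z10.png

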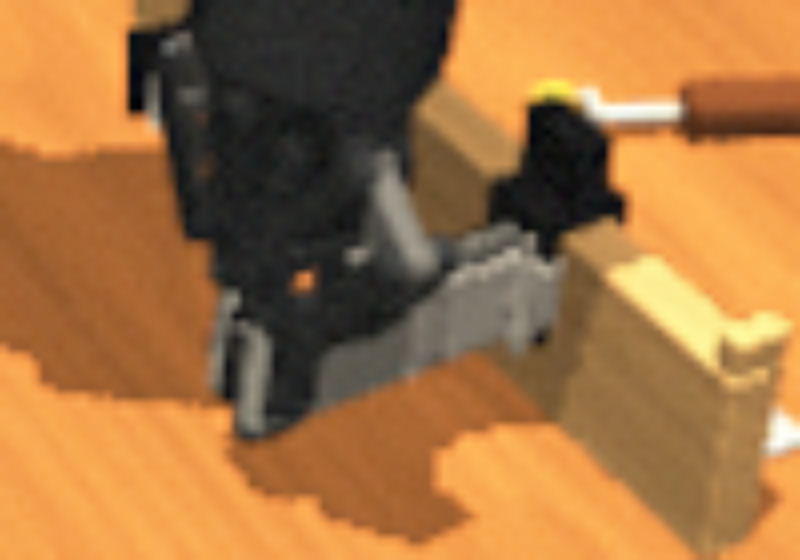

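It's hard against the stop at TCP x = 548.6 mm: the force climbed from 2 to 17 N with no further advance. Now I'll draw it out.

drive_tool(deltas=[{"slide": [0.04, 0, 0.001], "delta_rot": [0, 0, 0], "hand": 0}, {"slide": [0.04, 0, 0.0026], "delta_rot": [0, 0, 0], "hand": 0}, {"slide": [0.03, 0, 0.0026], "delta_rot": [0, 0, 0], "hand": 0}, {"slide": [0.03, 0, 0.0026], "delta_rot": [0, 0, 0], "hand": 0}, {"slide": [0.03, 0, 0.0026], "delta_rot": [0, 0, 0], "hand": 0}])

```text
time_s: 17.92
eef_pos: [0.5451, -0.1213, 0.0335]
eef_rot: [-0.042, -0.024, 0.999, -0.002]
wrist_force: [2.4, 0.2, 0.2]
opening: 0.105
```

drive_tool(deltas=[{"slide": [0.03, 0, 0.0026], "delta_rot": [0, 0, 0], "hand": 0}, {"slide": [0.03, 0, 0.0026], "delta_rot": [0, 0, 0], "hand": 0}, {"slide": [0.03, 0, 0.0026], "delta_rot": [0, 0, 0], "hand": 0}, {"slide": [0.03, 0, 0.0026], "delta_rot": [0, 0, 0], "hand": 0}, {"slide": [0.03, 0, 0.0026], "delta_rot": [0, 0, 0], "hand": 0}])

```text
time_s: 18.55
eef_pos: [0.5362, -0.1213, 0.0328]
eef_rot: [-0.044, -0.024, 0.999, -0.001]
wrist_force: [4.0, 0.0, 0.5]
opening: 0.107
```

drive_tool(deltas=[{"slide": [0.03, 0, 0.0026], "delta_rot": [0, 0, 0], "hand": 0}, {"slide": [0.03, 0, 0.0026], "delta_rot": [0, 0, 0], "hand": 0}, {"slide": [0.03, 0, 0.0026], "delta_rot": [0, 0, 0], "hand": 0}, {"slide": [0.03, 0, 0.0026], "delta_rot": [0, 0, 0], "hand": 0}, {"slide": [0.03, 0, 0.0026], "delta_rot": [0, 0, 0], "hand": 0}])

```text
time_s: 19.18
eef_pos: [0.5287, -0.1216, 0.0328]
eef_rot: [-0.043, -0.025, 0.999, -0.001]
wrist_force: [3.5, -0.0, -0.1]
opening: 0.105
```

drive_tool(deltas=[{"slide": [0.1, 0, 0.0087], "delta_rot": [0, 0, 0], "hand": 0}, {"slide": [0.1, 0, 0.0087], "delta_rot": [0, 0, 0], "hand": 0}, {"slide": [0.1, 0, 0.0087], "delta_rot": [0, 0, 0], "hand": 0}, {"slide": [0.1, 0, 0.0087], "delta_rot": [0, 0, 0], "hand": 0}, {"slide": [0.1, 0, 0.0087], "delta_rot": [0, 0, 0], "hand": 0}])

```text
time_s: 19.8
eef_pos: [0.5031, -0.1228, 0.0327]
eef_rot: [-0.044, -0.024, 0.999, -0.001]
wrist_force: [0.2, -0.1, -1.0]
opening: 0.11
```

drive_tool(deltas=[{"slide": [0.12, 0, 0.01], "delta_rot": [0, 0, 0], "hand": 0}, {"slide": [0.12, 0, 0.01], "delta_rot": [0, 0, 0], "hand": 0}, {"slide": [0.12, 0, 0.01], "delta_rot": [0, 0, 0], "hand": 0}, {"slide": [0, 0, 0], "delta_rot": [0, 0, 0], "hand": 0}, {"slide": [0, 0, 0], "delta_rot": [0, 0, 0], "hand": 0}])

```text
time_s: 20.42
eef_pos: [0.486, -0.1239, 0.033]
eef_rot: [-0.043, -0.024, 0.999, -0.001]
wrist_force: [0.3, 1.0, -0.2]
opening: 0.108
```

```bash
python3 g.py .4788 -.1241 .033; python3 shot.py 11
python3 - <<'E'
import cv2
a=cv2.imread("pics/side11.png")[190:260,325:425]
cv2.imwrite("pics/z11.png",cv2.resize(a,None,fx=8,fy=8,interpolation=cv2.INTER_LINEAR))
E
```

```text
t 20.43 pos mm [ 486.  -123.9   33. ] F [ 0.34  1.05 -0.21] open 0.108
tool y yaw deg 2.8 tilt [-0.086 -0.004 -0.996]
slide units [0.142 0.003 0.013]
```

View pics/z11.png

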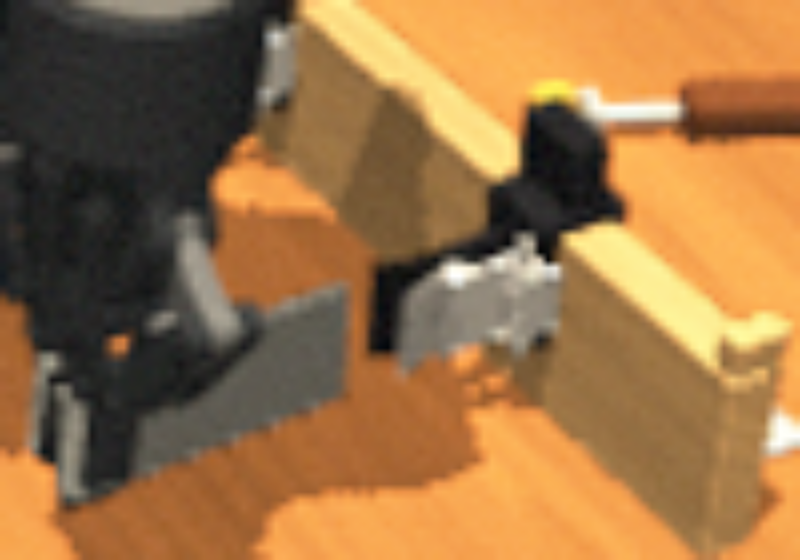

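View pics/top11z.png

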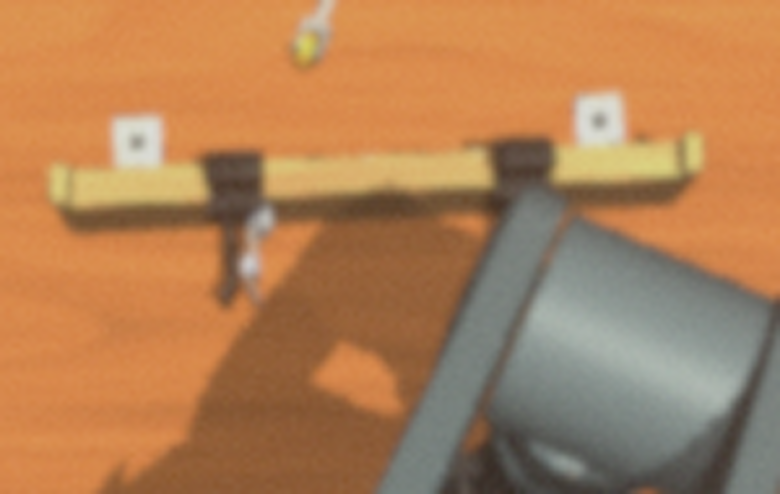

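Draw force in the right clip was about 3–4 N, against 6–7 N in the left, so the left clip is the firmer. I'll move back to it; pushing in there gives a second check.

drive_tool(deltas=[{"slide": [0, 0.6, 0], "delta_rot": [0, 0, 0], "hand": 0}, {"slide": [0, 0.6, 0], "delta_rot": [0, 0, 0], "hand": 0}, {"slide": [0, 0.6, 0], "delta_rot": [0, 0, 0], "hand": 0}, {"slide": [0, 0.6, 0], "delta_rot": [0, 0, 0], "hand": 0}, {"slide": [0, 0.6, 0], "delta_rot": [0, 0, 0], "hand": 0}])

```text
time_s: 21.15
eef_pos: [0.4785, 0.027, 0.033]
eef_rot: [-0.043, -0.025, 0.999, -0.001]
wrist_force: [0.0, -0.5, -0.9]
opening: 0.109
```

drive_tool(deltas=[{"slide": [0, 0, 0], "delta_rot": [0, 0, 0], "hand": 0}, {"slide": [-0.04, 0, -0.0035], "delta_rot": [0, 0, 0], "hand": 0}, {"slide": [-0.08, 0, -0.007], "delta_rot": [0, 0, 0], "hand": 0}, {"slide": [-0.08, 0, -0.007], "delta_rot": [0, 0, 0], "hand": 0}, {"slide": [-0.08, 0, -0.007], "delta_rot": [0, 0, 0], "hand": 0}])

```text
time_s: 21.78
eef_pos: [0.4929, 0.0263, 0.0329]
eef_rot: [-0.043, -0.024, 0.999, -0.001]
wrist_force: [0.3, -0.0, -0.9]
opening: 0.108
```

```bash
python3 g.py .5413 .0289 .033; python3 shot.py 12
python3 - <<'E'
import cv2
a=cv2.imread("pics/side12.png")[160:230,300:400]
cv2.imwrite("pics/z12.png",cv2.resize(a,None,fx=8,fy=8,interpolation=cv2.INTER_LINEAR))
E
```

```text
t 21.77 pos mm [492.9  26.3  32.9] F [ 0.33 -0.03 -0.91] open 0.108
tool y yaw deg 2.77 tilt [-0.087 -0.004 -0.996]
slide units [-0.966  0.006 -0.086]
```

View pics/z12.png

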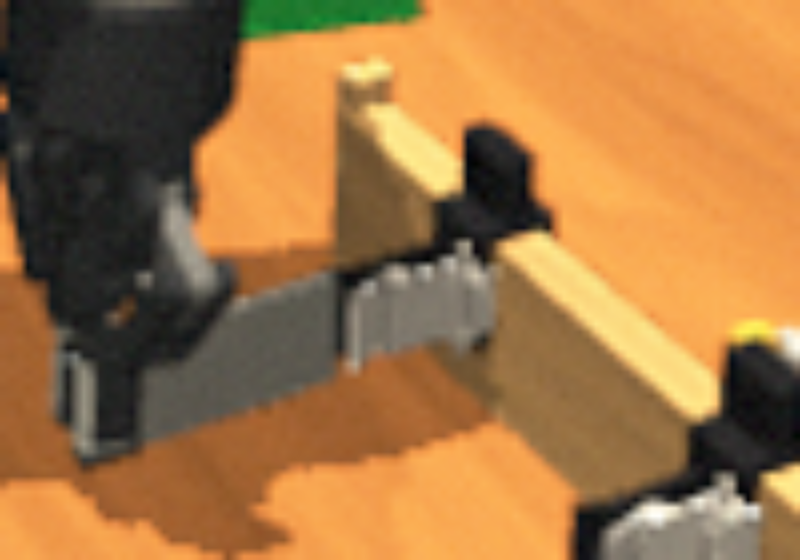

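View pics/top12z.png

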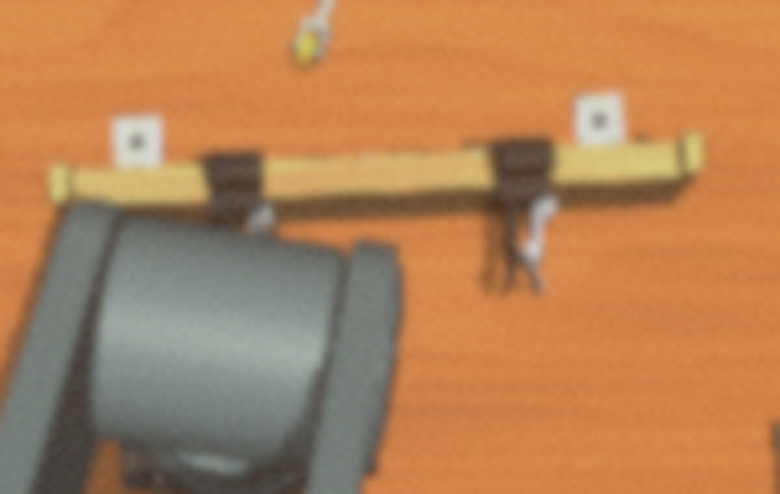

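The nose is at the left clip's mouth, near (340,320). I'll push in.

drive_tool(deltas=[{"slide": [-0.05, 0, -0.0044], "delta_rot": [0, 0, 0], "hand": 0}, {"slide": [-0.05, 0, -0.0044], "delta_rot": [0, 0, 0], "hand": 0}, {"slide": [-0.05, 0, -0.0044], "delta_rot": [0, 0, 0], "hand": 0}, {"slide": [-0.04, 0, -0.0035], "delta_rot": [0, 0, 0], "hand": 0}, {"slide": [-0.03, 0, -0.0026], "delta_rot": [0, 0, 0], "hand": 0}])

```text
time_s: 22.5
eef_pos: [0.5036, 0.0273, 0.0329]
eef_rot: [-0.044, -0.025, 0.999, -0.001]
wrist_force: [0.8, -0.4, -0.1]
opening: 0.116
```

drive_tool(deltas=[{"slide": [-0.03, 0, -0.0026], "delta_rot": [0, 0, 0], "hand": 0}, {"slide": [-0.03, 0, -0.0026], "delta_rot": [0, 0, 0], "hand": 0}, {"slide": [-0.03, 0, -0.0026], "delta_rot": [0, 0, 0], "hand": 0}, {"slide": [-0.03, 0, -0.0026], "delta_rot": [0, 0, 0], "hand": 0}, {"slide": [-0.03, 0, -0.0026], "delta_rot": [0, 0, 0], "hand": 0}])

```text
time_s: 23.12
eef_pos: [0.5107, 0.0277, 0.0328]
eef_rot: [-0.044, -0.025, 0.999, -0.001]
wrist_force: [-2.8, 0.1, -0.2]
opening: 0.109
```

drive_tool(deltas=[{"slide": [-0.03, 0, -0.0026], "delta_rot": [0, 0, 0], "hand": 0}, {"slide": [-0.03, 0, -0.0026], "delta_rot": [0, 0, 0], "hand": 0}, {"slide": [-0.03, 0, -0.0026], "delta_rot": [0, 0, 0], "hand": 0}, {"slide": [-0.03, 0, -0.0026], "delta_rot": [0, 0, 0], "hand": 0}, {"slide": [-0.03, 0, -0.0026], "delta_rot": [0, 0, 0], "hand": 0}])

```text
time_s: 23.75
eef_pos: [0.514, 0.0283, 0.0314]
eef_rot: [-0.048, -0.025, 0.999, -0.001]
wrist_force: [-14.0, -1.8, 3.5]
opening: 0.106
```

drive_tool(deltas=[{"slide": [-0.03, 0, -0.0026], "delta_rot": [0, 0, 0], "hand": 0}, {"slide": [-0.03, 0, -0.0026], "delta_rot": [0, 0, 0], "hand": 0}, {"slide": [-0.03, 0, -0.0026], "delta_rot": [0, 0, 0], "hand": 0}, {"slide": [-0.03, 0, -0.0026], "delta_rot": [0, 0, 0], "hand": 0}, {"slide": [-0.03, 0, -0.0026], "delta_rot": [0, 0, 0], "hand": 0}])

```text
time_s: 24.38
eef_pos: [0.5215, 0.0287, 0.0309]
eef_rot: [-0.048, -0.025, 0.999, -0.001]
wrist_force: [-9.8, -1.6, -2.3]
opening: 0.108
```

```bash
python3 g.py .5413 .0289 .033
```

```text
t 24.38 pos mm [521.5  28.7  30.9] F [-9.83 -1.61 -2.31] open 0.108
tool y yaw deg 2.82 tilt [-0.097 -0.004 -0.995]
slide units [-0.389 -0.015 -0.079]
```

The push takes 10–14 N here against about 2 N in the right clip, so the left is clearly the firm one.

drive_tool(deltas=[{"slide": [-0.03, 0, -0.0026], "delta_rot": [0, 0, 0], "hand": 0}, {"slide": [-0.03, 0, -0.0026], "delta_rot": [0, 0, 0], "hand": 0}, {"slide": [-0.03, 0, -0.0026], "delta_rot": [0, 0, 0], "hand": 0}, {"slide": [-0.03, 0, -0.0026], "delta_rot": [0, 0, 0], "hand": 0}, {"slide": [-0.03, 0, -0.0026], "delta_rot": [0, 0, 0], "hand": 0}])

```text
time_s: 25.0
eef_pos: [0.5292, 0.0291, 0.031]
eef_rot: [-0.048, -0.025, 0.999, -0.001]
wrist_force: [-9.6, -1.9, -0.8]
opening: 0.105
```

drive_tool(deltas=[{"slide": [-0.03, 0, -0.0026], "delta_rot": [0, 0, 0], "hand": 0}, {"slide": [-0.03, 0, -0.0026], "delta_rot": [0, 0, 0], "hand": 0}, {"slide": [-0.02, 0, -0.0018], "delta_rot": [0, 0, 0], "hand": 0}, {"slide": [-0.02, 0, -0.0018], "delta_rot": [0, 0, 0], "hand": 0}, {"slide": [-0.02, 0, -0.0018], "delta_rot": [0, 0, 0], "hand": 0}])

```text
time_s: 25.62
eef_pos: [0.5352, 0.0293, 0.031]
eef_rot: [-0.048, -0.024, 0.999, -0.001]
wrist_force: [-9.8, -0.5, -0.9]
opening: 0.109
```

```bash
python3 g.py .5413 .0289 .033; python3 shot.py 13
python3 - <<'E'
import cv2
a=cv2.imread("pics/side13.png")[160:230,300:400]
cv2.imwrite("pics/z13.png",cv2.resize(a,None,fx=8,fy=8,interpolation=cv2.INTER_LINEAR))
E
```

```text
t 25.62 pos mm [535.2  29.3  31. ] F [-9.84 -0.5  -0.87] open 0.109
tool y yaw deg 2.8 tilt [-0.096 -0.004 -0.995]
slide units [-0.116 -0.015 -0.051]
```

View pics/z13.png

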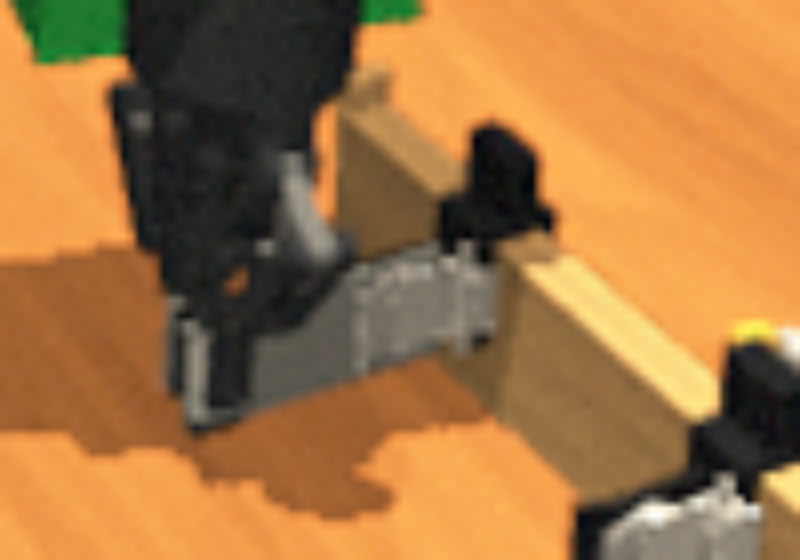

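View pics/top13z.png

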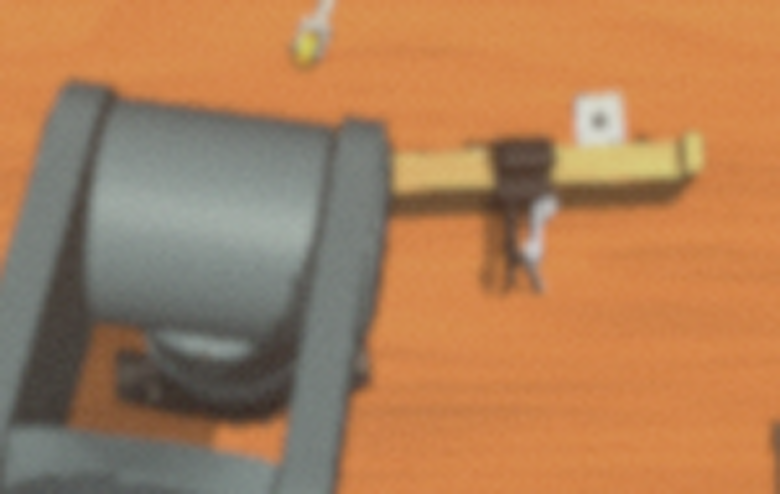

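Next, 0.5 mm rows up to the stop.

drive_tool(deltas=[{"slide": [-0.016, 0, -0.0014], "delta_rot": [0, 0, 0], "hand": 0}, {"slide": [-0.016, 0, -0.0014], "delta_rot": [0, 0, 0], "hand": 0}, {"slide": [-0.016, 0, -0.0014], "delta_rot": [0, 0, 0], "hand": 0}, {"slide": [-0.012, 0, -0.001], "delta_rot": [0, 0, 0], "hand": 0}, {"slide": [-0.012, 0, -0.001], "delta_rot": [0, 0, 0], "hand": 0}])

```text
time_s: 26.35
eef_pos: [0.539, 0.0295, 0.031]
eef_rot: [-0.048, -0.024, 0.999, -0.001]
wrist_force: [-9.2, -0.3, -1.0]
opening: 0.111
```

drive_tool(deltas=[{"slide": [-0.012, 0, -0.001], "delta_rot": [0, 0, 0], "hand": 0}, {"slide": [-0.012, 0, -0.001], "delta_rot": [0, 0, 0], "hand": 0}, {"slide": [-0.012, 0, -0.001], "delta_rot": [0, 0, 0], "hand": 0}, {"slide": [-0.012, 0, -0.001], "delta_rot": [0, 0, 0], "hand": 0}, {"slide": [-0.012, 0, -0.001], "delta_rot": [0, 0, 0], "hand": 0}])

```text
time_s: 26.98
eef_pos: [0.542, 0.0297, 0.031]
eef_rot: [-0.048, -0.024, 0.999, -0.001]
wrist_force: [-10.0, -1.2, -0.3]
opening: 0.109
```

drive_tool(deltas=[{"slide": [-0.01, 0, -0.001], "delta_rot": [0, 0, 0], "hand": 0}, {"slide": [-0.01, 0, -0.001], "delta_rot": [0, 0, 0], "hand": 0}, {"slide": [-0.01, 0, -0.001], "delta_rot": [0, 0, 0], "hand": 0}, {"slide": [-0.01, 0, -0.001], "delta_rot": [0, 0, 0], "hand": 0}, {"slide": [0, 0, 0], "delta_rot": [0, 0, 0], "hand": 0}])

```text
time_s: 27.6
eef_pos: [0.5423, 0.0298, 0.0309]
eef_rot: [-0.05, -0.025, 0.998, -0.001]
wrist_force: [-16.4, -2.1, 4.8]
opening: 0.107
```

drive_tool(deltas=[{"slide": [-0.01, 0, -0.001], "delta_rot": [0, 0, 0], "hand": 0}, {"slide": [-0.01, 0, -0.001], "delta_rot": [0, 0, 0], "hand": 0}, {"slide": [-0.01, 0, -0.001], "delta_rot": [0, 0, 0], "hand": 0}, {"slide": [0, 0, 0], "delta_rot": [0, 0, 0], "hand": 0}, {"slide": [0, 0, 0], "delta_rot": [0, 0, 0], "hand": 0}])

```text
time_s: 28.22
eef_pos: [0.5423, 0.0298, 0.0308]
eef_rot: [-0.052, -0.025, 0.998, -0.001]
wrist_force: [-22.7, -2.6, 8.4]
opening: 0.11
```

```bash
python3 g.py .5413 .0289 .033; python3 shot.py 14
python3 - <<'E'
import cv2
a=cv2.imread("pics/side14.png")[160:230,300:400]
cv2.imwrite("pics/z14.png",cv2.resize(a,None,fx=8,fy=8,interpolation=cv2.INTER_LINEAR))
E
```

```text
t 28.23 pos mm [542.3  29.8  30.8] F [-22.71  -2.56   8.38] open 0.11
tool y yaw deg 2.82 tilt [-0.103 -0.004 -0.995]
slide units [ 0.025 -0.018 -0.041]
```

View pics/z14.png

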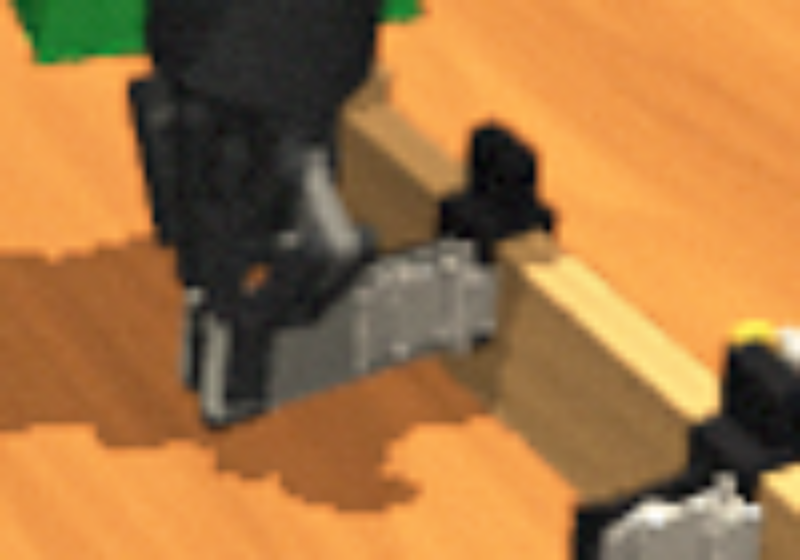

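Hard stop at x = 542.3 mm: the force rose from 10 to 23 N with no advance. I'll relax the push without pulling the scraper out, then release.

drive_tool(deltas=[{"slide": [0.03, 0, 0.002], "delta_rot": [0, 0, 0], "hand": 0}, {"slide": [0.03, 0, 0.002], "delta_rot": [0, 0, 0], "hand": 0}, {"slide": [0.02, 0, 0.002], "delta_rot": [0, 0, 0], "hand": 0}, {"slide": [0, 0, 0], "delta_rot": [0, 0, 0], "hand": 0}, {"slide": [0, 0, 0], "delta_rot": [0, 0, 0], "hand": 0}])

```text
time_s: 28.95
eef_pos: [0.5424, 0.0296, 0.0313]
eef_rot: [-0.047, -0.024, 0.999, -0.001]
wrist_force: [-6.2, -0.9, -3.1]
opening: 0.112
```

drive_tool(deltas=[{"slide": [0.02, 0, 0], "delta_rot": [0, 0, 0], "hand": 0}, {"slide": [0, 0, 0], "delta_rot": [0, 0, 0], "hand": 0.16}, {"slide": [0, 0, 0], "delta_rot": [0, 0, 0], "hand": 0.3}, {"slide": [0, 0, 0], "delta_rot": [0, 0, 0], "hand": 0.5}, {"slide": [0, 0, 0], "delta_rot": [0, 0, 0], "hand": 0.5}])

```text
time_s: 29.58
eef_pos: [0.5452, 0.0292, 0.0334]
eef_rot: [-0.043, -0.025, 0.999, -0.001]
wrist_force: [-0.1, -0.1, 0.3]
opening: 0.5
```

```bash
python3 g.py .5413 .0289 .033 2.8
```

```text
t 29.57 pos mm [545.2  29.2  33.4] F [-0.12 -0.07  0.34] open 0.5
tool y yaw deg 2.81 tilt [-0.086 -0.004 -0.996]
rot frac [-0.0001 -0.0274  0.0001]
slide units [ 0.078 -0.003  0.008]
```

drive_tool(deltas=[{"slide": [0.03, 0, -0.3], "delta_rot": [0, 0, 0], "hand": 0.5}, {"slide": [0.05, 0, -0.6], "delta_rot": [0, 0, 0], "hand": 0.5}, {"slide": [0.05, 0, -0.7], "delta_rot": [0, 0, 0], "hand": 0.6}, {"slide": [0.05, 0, -0.7], "delta_rot": [0, -0.0274, 0], "hand": 0.7}, {"slide": [0, -0.6, -0.3], "delta_rot": [0, 0, 0], "hand": 0.7}])

```text
time_s: 30.2
eef_pos: [0.5478, 0.0004, 0.167]
eef_rot: [0.002, -0.026, 1.0, -0.0]
wrist_force: [-0.9, -0.4, -0.5]
opening: 0.699
```

drive_tool(deltas=[{"slide": [0.7, -0.6, 0], "delta_rot": [0, 0, 0], "hand": 0.7}, {"slide": [0.7, -0.6, 0], "delta_rot": [0, 0, 0], "hand": 0.7}, {"slide": [0.5, -0.4, 0], "delta_rot": [0, 0, 0], "hand": 0.7}, {"slide": [0, 0, 0], "delta_rot": [0, 0, 0], "hand": 0.7}, {"slide": [0, 0, 0], "delta_rot": [0, 0, 0], "hand": 0.7}])

```text
time_s: 30.82
eef_pos: [0.457, -0.0852, 0.1644]
eef_rot: [0.0, -0.024, 1.0, -0.0]
wrist_force: [0.2, 0.2, -0.7]
opening: 0.701
```

```bash
python3 g.py .6566 -.1155 .12 2.8; python3 shot.py 15
```

```text
t 30.82 pos mm [457.  -85.2 164.4] F [ 0.22  0.25 -0.71] open 0.701
tool y yaw deg 2.79 tilt [ 0.001 -0.001 -1.   ]
rot frac [-0.0002  0.0002 -0.0001]
slide units [-3.958 -0.801  0.889]
```

View pics/top15z.png

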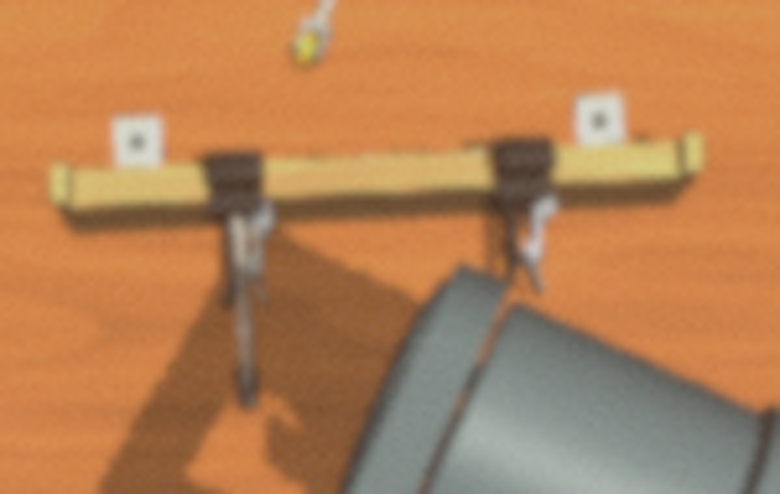

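View pics/side15z.png

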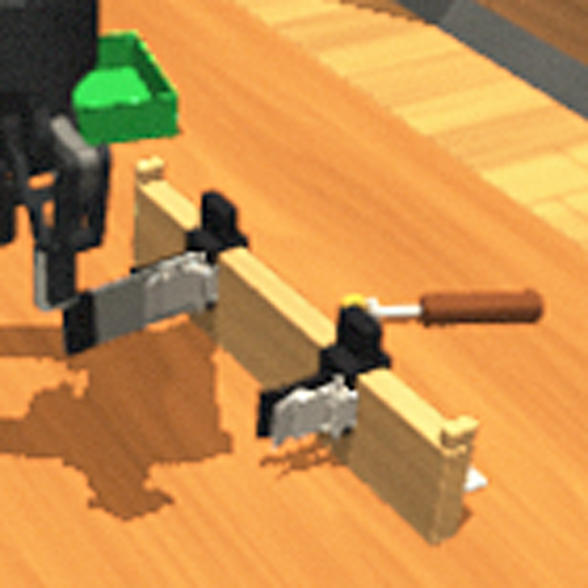

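The scraper sits in the left clip with its grip at (75,325) in the side view, and rear end at (247,405) in the top view, deeper than at the start. Next is the right clip's block, at about (350,325) in the side view.

drive_tool(deltas=[{"slide": [-0.8, -0.16, 0], "delta_rot": [0, 0, 0], "hand": 0.7}, {"slide": [-0.8, -0.16, 0], "delta_rot": [0, 0, 0], "hand": 0.7}, {"slide": [-0.8, -0.16, 0], "delta_rot": [0, 0, 0], "hand": 0.7}, {"slide": [-0.8, -0.16, 0], "delta_rot": [0, 0, 0], "hand": 0.7}, {"slide": [-0.77, -0.16, 0], "delta_rot": [0, 0, 0], "hand": 0.7}])

```text
time_s: 31.55
eef_pos: [0.6583, -0.1144, 0.1628]
eef_rot: [-0.001, -0.025, 1.0, 0.0]
wrist_force: [-0.5, 0.2, 1.3]
opening: 0.703
```

drive_tool(deltas=[{"slide": [0, 0, 0.4], "delta_rot": [0, 0, 0], "hand": 0.7}, {"slide": [0, 0, 0.4], "delta_rot": [0, 0, 0], "hand": 0.7}, {"slide": [0, 0, 0], "delta_rot": [0, 0, 0], "hand": 0.7}, {"slide": [0, 0, 0], "delta_rot": [0, 0, 0], "hand": 0.7}, {"slide": [0, 0, 0], "delta_rot": [0, 0, 0], "hand": 0.7}])

```text
time_s: 32.17
eef_pos: [0.6568, -0.1156, 0.1245]
eef_rot: [0.0, -0.024, 1.0, -0.0]
wrist_force: [0.1, 1.1, 0.1]
opening: 0.702
```

```bash
python3 g.py .657 -.1155 .076 2.8; python3 shot.py 16
```

```text
t 32.17 pos mm [ 656.8 -115.6  124.5] F [0.13 1.11 0.14] open 0.702
tool y yaw deg 2.8 tilt [ 0.001 -0.001 -1.   ]
rot frac [-0.0002  0.0002  0.    ]
slide units [-0.005  0.002  0.971]
```

View pics/side16z.png

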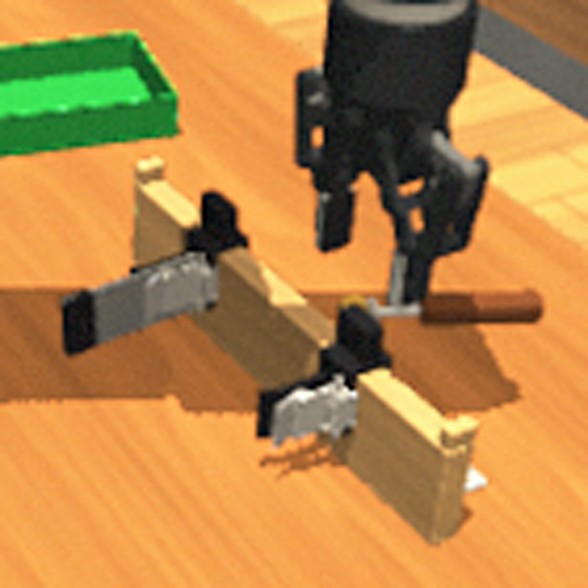

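Run:
```python
from h import *
for x,z in((.6568,.135),(.6568,.102),(.6568,.076)):
  print((proj("side",(x,-.1155,z))[0]+.5-[310,130])*4.2)
```

```text
[367.15132127 269.2693312 ]
[360.86480934 316.9636969 ]
[356.09164106 353.17666145]
```

The block top at about (360,315) matches the prediction (361,317). I'll go down and grip it.

drive_tool(deltas=[{"slide": [0, 0, 0.4], "delta_rot": [0, 0, 0], "hand": 0.7}, {"slide": [0, 0, 0.4], "delta_rot": [0, 0, 0], "hand": 0.7}, {"slide": [0, 0, 0.15], "delta_rot": [0, 0, 0], "hand": 0.6}, {"slide": [0, 0, 0], "delta_rot": [0, 0, 0], "hand": 0.5}, {"slide": [0, 0, 0], "delta_rot": [0, 0, 0], "hand": 0.42}])

```text
time_s: 32.9
eef_pos: [0.6568, -0.1155, 0.0762]
eef_rot: [-0.0, -0.025, 1.0, -0.0]
wrist_force: [-0.1, 0.2, 0.0]
opening: 0.419
```

drive_tool(deltas=[{"slide": [0, 0, 0], "delta_rot": [0, 0, 0], "hand": 0.38}, {"slide": [0, 0, 0], "delta_rot": [0, 0, 0], "hand": 0.34}, {"slide": [0, 0, 0], "delta_rot": [0, 0, 0], "hand": 0.3}, {"slide": [0, 0, 0], "delta_rot": [0, 0, 0], "hand": 0.1}, {"slide": [0, 0, 0], "delta_rot": [0, 0, 0], "hand": 0}])

```text
time_s: 33.52
eef_pos: [0.657, -0.1156, 0.0768]
eef_rot: [0.0, -0.025, 1.0, -0.0]
wrist_force: [-1.3, 0.4, 6.3]
opening: 0.338
```

```bash
python3 g.py .657 -.1155 .2 2.8; python3 shot.py 17 "" side
```

```text
t 33.52 pos mm [ 657.  -115.6   76.8] F [-1.35  0.43  6.29] open 0.338
tool y yaw deg 2.81 tilt [ 0.001 -0.001 -1.   ]
rot frac [-0.0002  0.0001  0.0001]
slide units [-0.000e+00  2.000e-03 -2.464e+00]
```

View pics/side17z.png

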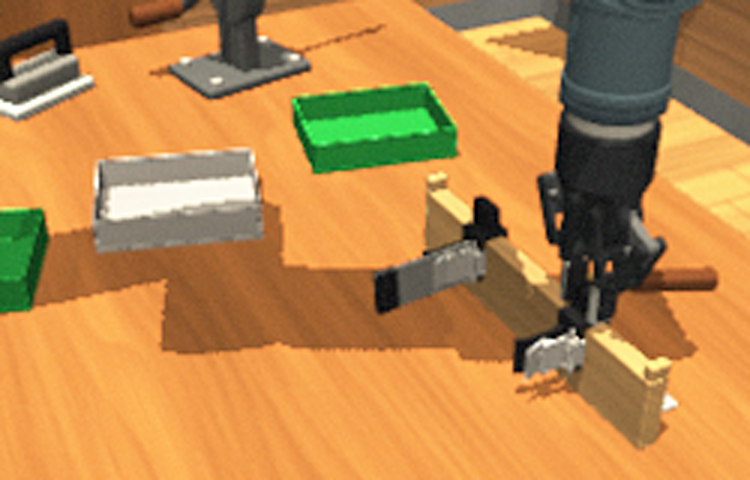

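It's gripped at 29 mm opening. Lifting straight up.

drive_tool(deltas=[{"slide": [0, 0, -0.1], "delta_rot": [0, 0, 0], "hand": 0}, {"slide": [0, 0, -0.2], "delta_rot": [0, 0, 0], "hand": 0}, {"slide": [0, 0, -0.3], "delta_rot": [0, 0, 0], "hand": 0}, {"slide": [0, 0, -0.4], "delta_rot": [0, 0, 0], "hand": 0}, {"slide": [0, 0, -0.5], "delta_rot": [0, 0, 0], "hand": 0}])

```text
time_s: 34.2
eef_pos: [0.6557, -0.1153, 0.1521]
eef_rot: [-0.001, -0.025, 1.0, 0.0]
wrist_force: [0.4, -0.1, -1.2]
opening: 0.338
```

drive_tool(deltas=[{"slide": [0, 0, -0.5], "delta_rot": [0, 0, 0], "hand": 0}, {"slide": [0, 0, -0.4], "delta_rot": [0, 0, 0], "hand": 0}, {"slide": [0, 0, 0], "delta_rot": [0, 0, 0], "hand": 0}, {"slide": [0, 0, 0], "delta_rot": [0, 0, 0], "hand": 0}, {"slide": [0, 0, 0], "delta_rot": [0, 0, 0], "hand": 0}])

```text
time_s: 34.83
eef_pos: [0.6556, -0.1151, 0.1942]
eef_rot: [-0.002, -0.024, 1.0, 0.0]
wrist_force: [-0.3, 0.6, -0.8]
opening: 0.338
```

```bash
python3 shot.py 18 "" side;python3 g.py .46 .292 .2 -16.4
```

```text
t 34.88 pos mm [ 655.8 -115.2  194.3] F [-0.03 -0.4  -0.19] open 0.336
tool y yaw deg 2.81 tilt [-0.003  0.001 -1.   ]
rot frac [ 1.000e-04 -1.100e-03  1.067e-01]
slide units [ 6.055  6.706 -0.113]
```

View pics/side18z.png

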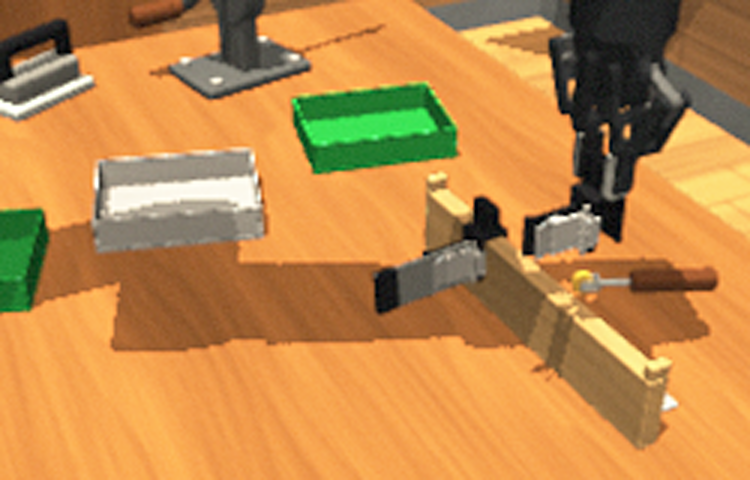

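drive_tool(deltas=[{"slide": [0, 0, 0], "delta_rot": [0, 0, 0.036], "hand": 0}, {"slide": [0, 0, 0], "delta_rot": [0, 0, 0.036], "hand": 0}, {"slide": [0, 0, 0], "delta_rot": [0, 0, 0.035], "hand": 0}, {"slide": [0.4, 0.45, 0], "delta_rot": [0, 0, 0], "hand": 0}, {"slide": [0.6, 0.67, 0], "delta_rot": [0, 0, 0], "hand": 0}])

```text
time_s: 35.5
eef_pos: [0.6239, -0.0478, 0.1948]
eef_rot: [-0.001, 0.144, 0.99, -0.0]
wrist_force: [0.1, 1.3, -1.3]
opening: 0.335
```

drive_tool(deltas=[{"slide": [0.6, 0.67, 0], "delta_rot": [0, 0, 0], "hand": 0}, {"slide": [0.6, 0.67, 0], "delta_rot": [0, 0, 0], "hand": 0}, {"slide": [0.6, 0.67, 0], "delta_rot": [0, 0, 0], "hand": 0}, {"slide": [0.6, 0.67, 0], "delta_rot": [0, 0, 0], "hand": 0}, {"slide": [0.6, 0.67, 0], "delta_rot": [0, 0, 0], "hand": 0}])

```text
time_s: 36.12
eef_pos: [0.5269, 0.1568, 0.1953]
eef_rot: [-0.001, 0.143, 0.99, -0.0]
wrist_force: [0.3, 0.0, -1.4]
opening: 0.34
```

drive_tool(deltas=[{"slide": [0.6, 0.67, 0], "delta_rot": [0, 0, 0], "hand": 0}, {"slide": [0.6, 0.67, 0], "delta_rot": [0, 0, 0], "hand": 0}, {"slide": [0.6, 0.67, 0], "delta_rot": [0, 0, 0], "hand": 0}, {"slide": [0, 0, 0], "delta_rot": [0, 0, 0], "hand": 0}, {"slide": [0, 0, 0], "delta_rot": [0, 0, 0], "hand": 0}])

```text
time_s: 36.75
eef_pos: [0.4701, 0.2772, 0.1955]
eef_rot: [-0.001, 0.143, 0.99, -0.0]
wrist_force: [0.5, 0.0, -1.2]
opening: 0.339
```

```bash
python3 g.py .4586 .2924 .06 -16.4; python3 shot.py 19 "" side
```

```text
t 36.75 pos mm [470.1 277.2 195.5] F [ 0.46  0.02 -1.25] open 0.339
tool y yaw deg -16.41 tilt [-0.001 -0.001 -1.   ]
rot frac [-0.0004 -0.0004 -0.0001]
slide units [0.306 0.228 2.711]
```

View pics/side19z.png

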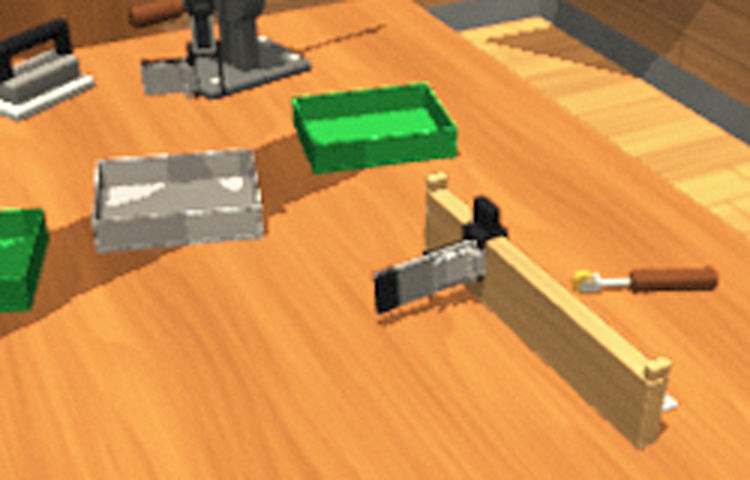

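drive_tool(deltas=[{"slide": [0.306, 0.228, 0], "delta_rot": [0, 0, 0], "hand": 0}, {"slide": [0, 0, 0.6], "delta_rot": [0, 0, 0], "hand": 0}, {"slide": [0, 0, 0.6], "delta_rot": [0, 0, 0], "hand": 0}, {"slide": [0, 0, 0.5], "delta_rot": [0, 0, 0], "hand": 0}, {"slide": [0, 0, 0], "delta_rot": [0, 0, 0], "hand": 0}])

```text
time_s: 37.42
eef_pos: [0.4567, 0.292, 0.1089]
eef_rot: [-0.003, 0.143, 0.99, -0.001]
wrist_force: [-1.0, -0.5, -0.7]
opening: 0.337
```

```bash
python3 g.py .4586 .2924 .055 -16.4; python3 shot.py 20 ""
```

```text
t 37.42 pos mm [456.7 292.  108.9] F [-1.05 -0.52 -0.74] open 0.337
tool y yaw deg -16.5 tilt [-0.006 -0.002 -1.   ]
rot frac [-0.001  -0.0016 -0.0006]
slide units [-0.034  0.017  1.079]
```

View pics/side20z.png

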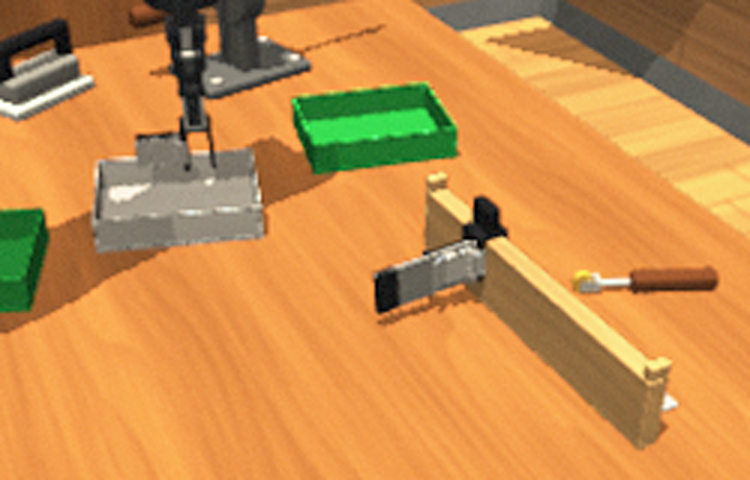

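View pics/top20z.png

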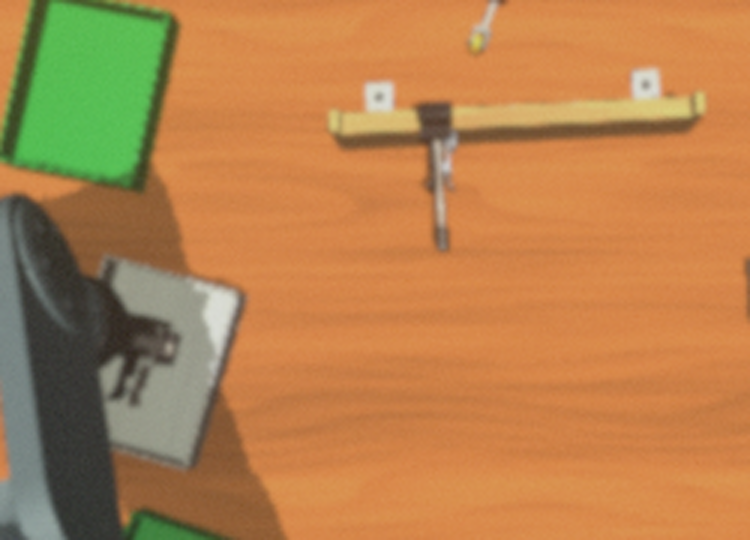

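The side view has the clip above the middle of the grey tin, its jaws near (165,155), and the top view agrees at (150,350). I'll lower it and release.

drive_tool(deltas=[{"slide": [0, 0, 0.5], "delta_rot": [0, 0, 0], "hand": 0}, {"slide": [0, 0, 0.3], "delta_rot": [0, 0, 0], "hand": 0}, {"slide": [0, 0, 0.14], "delta_rot": [0, 0, 0], "hand": 0}, {"slide": [0, 0, 0.1], "delta_rot": [0, 0, 0], "hand": 0}, {"slide": [0, 0, 0], "delta_rot": [0, 0, 0], "hand": 0}])

```text
time_s: 38.15
eef_pos: [0.4586, 0.2928, 0.0591]
eef_rot: [-0.0, 0.143, 0.99, -0.0]
wrist_force: [1.0, -0.7, -0.4]
opening: 0.335
```

```bash
python3 g.py .4586 .2924 .0525 -16.4
```

```text
t 38.15 pos mm [458.6 292.8  59.1] F [ 1.04 -0.68 -0.43] open 0.335
tool y yaw deg -16.45 tilt [-0.001 -0.    -1.   ]
rot frac [-0.0001 -0.0003 -0.0003]
slide units [-0.001 -0.008  0.132]
```

drive_tool(deltas=[{"slide": [0, 0, 0.06], "delta_rot": [0, 0, 0], "hand": 0}, {"slide": [0, 0, 0.05], "delta_rot": [0, 0, 0], "hand": 0}, {"slide": [0, 0, 0.03], "delta_rot": [0, 0, 0], "hand": 0}, {"slide": [0, 0, 0], "delta_rot": [0, 0, 0], "hand": 0}, {"slide": [0, 0, 0], "delta_rot": [0, 0, 0], "hand": 0}])

```text
time_s: 38.78
eef_pos: [0.4593, 0.2928, 0.053]
eef_rot: [0.0, 0.143, 0.99, 0.0]
wrist_force: [-0.5, -1.9, 6.2]
opening: 0.336
```

Touching the floor at 6 N. Releasing.

drive_tool(deltas=[{"slide": [0, 0, -0.01], "delta_rot": [0, 0, 0], "hand": 0.38}, {"slide": [0, 0, 0], "delta_rot": [0, 0, 0], "hand": 0.5}, {"slide": [0, 0, 0], "delta_rot": [0, 0, 0], "hand": 0.65}, {"slide": [0, 0, -0.1], "delta_rot": [0, 0, 0], "hand": 0.65}, {"slide": [0, 0, -0.3], "delta_rot": [0, 0, 0], "hand": 0.65}])

```text
time_s: 39.4
eef_pos: [0.4579, 0.2925, 0.0725]
eef_rot: [-0.001, 0.143, 0.99, -0.001]
wrist_force: [-0.7, -0.0, 0.9]
opening: 0.649
```

drive_tool(deltas=[{"slide": [0, 0, -0.6], "delta_rot": [0, 0, 0], "hand": 0.65}, {"slide": [0, 0, -0.8], "delta_rot": [0, 0, 0], "hand": 0.65}, {"slide": [0, 0, -0.8], "delta_rot": [0, 0, 0], "hand": 0.65}, {"slide": [0.8, 0, 0], "delta_rot": [0, 0, 0], "hand": 0.65}, {"slide": [0.8, 0, 0], "delta_rot": [0, 0, 0], "hand": 0.65}])

```text
time_s: 40.02
eef_pos: [0.3818, 0.3157, 0.1845]
eef_rot: [0.001, 0.144, 0.99, 0.001]
wrist_force: [-0.5, -0.2, 0.2]
opening: 0.651
```

drive_tool(deltas=[{"slide": [0.6, 0, 0], "delta_rot": [0, 0, 0], "hand": 0.65}, {"slide": [0, 0, 0], "delta_rot": [0, 0, 0], "hand": 0.65}, {"slide": [0, 0, 0], "delta_rot": [0, 0, 0], "hand": 0.65}, {"slide": [0, 0, 0], "delta_rot": [0, 0, 0], "hand": 0.65}, {"slide": [0, 0, 0], "delta_rot": [0, 0, 0], "hand": 0.65}])

```text
time_s: 40.65
eef_pos: [0.3538, 0.3236, 0.1826]
eef_rot: [-0.0, 0.144, 0.99, -0.0]
wrist_force: [0.8, -0.2, 0.8]
opening: 0.648
```

```bash
python3 shot.py 21 ""
python3 - <<'E'
import cv2,numpy as np
from h import *
a=cv2.imread("pics/top21.png");cv2.imwrite("pics/f21.png",cv2.resize(a[95:190,250:400],None,fx=5.2,fy=5.2,interpolation=cv2.INTER_CUBIC))
b=cv2.imread("pics/side21.png");cv2.imwrite("pics/z21.png",cv2.resize(b[160:230,300:400],None,fx=8,fy=8,interpolation=cv2.INTER_LINEAR))
E
```

```text
(no output)
```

View pics/side21z.png

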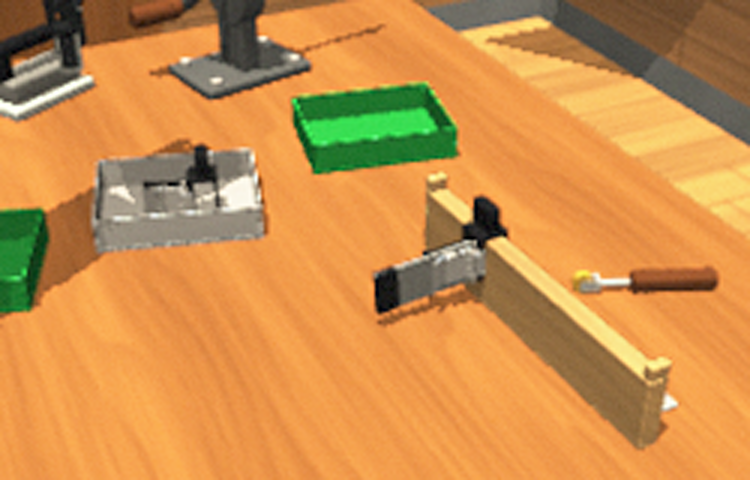

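View pics/top21z.png

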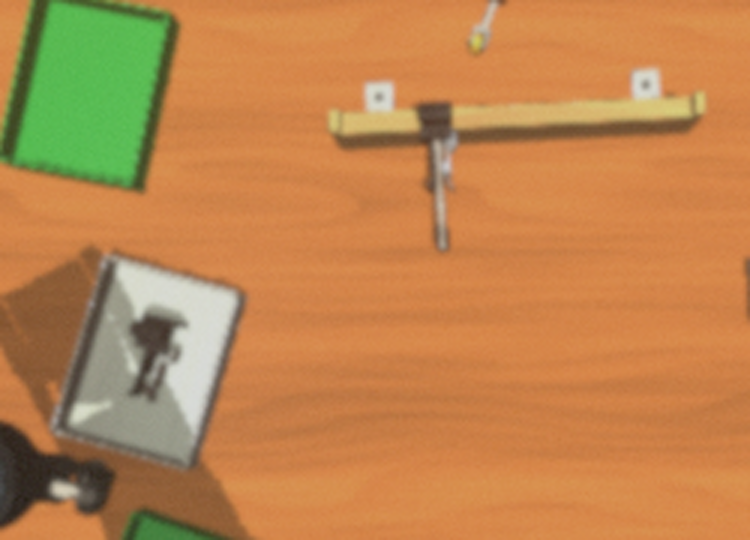

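View pics/f21.png

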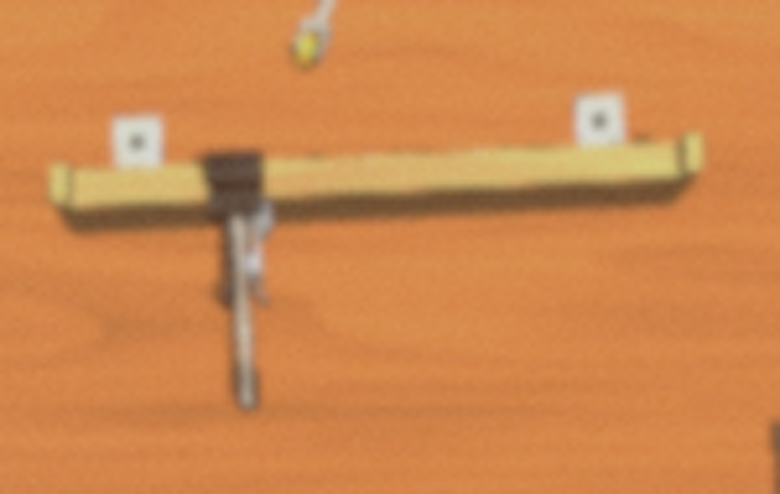

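View pics/z21.png

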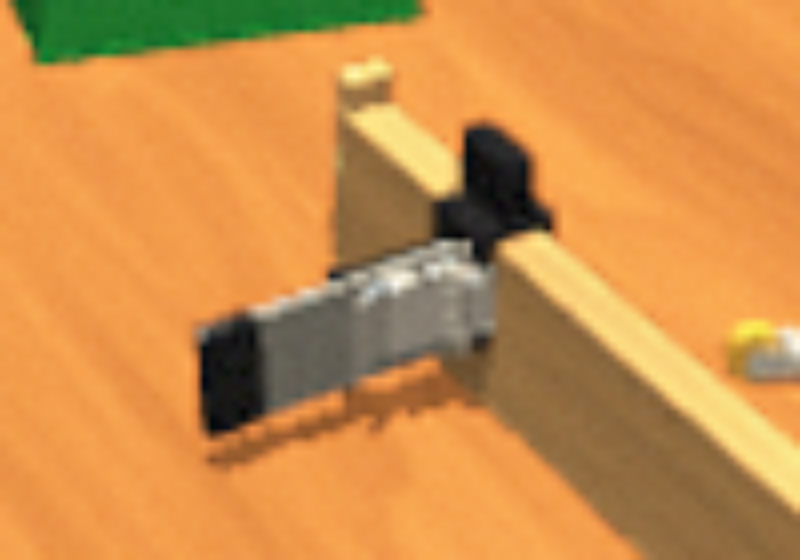

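Run:
```python
from h import *
p=np.array([.6531,-.0406]);a=np.radians(2.7);e=np.array([np.cos(a),np.sin(a)])
for q,o,f in(((250,394),(250,100),5.3),((247,408),(250,95),5.2)):
    X=ray("top",(q[0]/f+o[0]-.4,q[1]/f+o[1]-.4),.071);print(X,(X[:2]-p)@e)
```

```text
[0.52823136 0.02897225 0.071     ] -0.12145271350396218
[0.53060888 0.02806271 0.071     ] -0.11912067797547382
```

```bash
python3 -c "
from bench import ctrl
o=ctrl.get_obs();print(o['time_s'],o['wrist_force']);print(ctrl.hand_in())"
```

```text
40.75 [-0.3464724   0.53763551  0.61375762]
the job is handed in; nothing more can be done
None
```

The job is handed in at 40.75 s: the scraper is home in the left clip, which is the firmer one, and the slack right clip is in the grey tin.

- **Which clip is slack:** drawing the scraper out took about 6–7 N from the left clip and 2.4–4 N from the right. Pushing it in took about 10–14 N against about 2–3 N. The draw forces differ by about a factor of two, less than the stated three, but both fit their stated ranges and the push leaves no doubt.
- **Scraper home:** in both clips it met a hard stop. The wrist force rose to 17 N in the right clip and 23 N in the left without further advance, below the 40 N limit.
- **Slack clip:** it was lifted straight off by its block and set down inside the tin, touching the floor at about 6 N.
- **Last pictures:** the scraper looks level in the left clip, which is still on the rail. The right clip lies inside the tin, the groove tool has not moved, and the gripper touches nothing. The brush, edge stone and pole grip were outside these last crops, so I did not check them again; the arm never went near them.
- **One disagreement:** the top camera puts the scraper's rear end about 2 mm short of the ideal home position. That is about the camera's calibration error. The two hard stops agree within about 1 mm, so I relied on those.

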